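Clamp the ceramic resistor bank to the first slip of the clutch knob

ROBOT

A 7-joint arm with a two-finger parallel gripper is mounted at the origin on the work surface. World frame = base frame: x ahead of the robot, y to its left, z up, the work surface at z = 0. Lengths are in m, angles in rad, forces in N, time in s.
With the tool pointing down it reaches from about 0.4 to 0.75 m from the base axis. Payload 19.5 kg.
Tool frame: the origin (TCP) lies on the centre line of the jaws, within the pads' length; the fingertips stand 11 mm ahead of it and the grasp point (between the pads) lies 8 mm behind it; y points along the fingers, z is the direction in which the jaws open and shut, and the axes are right-handed (so a half turn about y gives the same grasp; the last joint's range is limited). The gripper opens to 85 mm and grips with 20 to 120 N. Pads are 22 mm wide; open, the fingers measure 114 mm over their backs; the gripper's body (76 mm by 85 mm) begins 54 mm behind the grasp point. The pads swing forward as they close: fully open they stand 13 mm farther back than shut.
Start: joints at [-1.201, 0.707, -0.028, 1.485, 0.022, 0.951, -0.075], TCP at [0.23, 0.527, 0.242] pointing down, gripper open.
Joint ranges: [-2.71, 2.71], [-0.32, 2.16], [-1.57, 1.52], [0, 2.45], [-1.46, 4.6], [0, 2.02], [-2.83, 2.83]. Speed limits (rad/s): [1.89, 1.89, 2.57, 2.57, 3.01, 3.01, 3.01].

INTERFACE

Orientations are given as a rotation vector (axis times angle).
In Python, from rig import ctrl, vision gives the robot as it stands.
- The arm moves only by the shell command python3 -m handwheel 'ROWS' [FORCE]. ROWS is JSON, a list of rows, each a list of 7 numbers: the shift along the world's x, y, z in mm, then the turn, a rotation vector about the world's x, y, z in degrees, then the opening in per cent of the stroke, from 0 (shut) to 100 (fully open). A call has 1 to 8 rows; each row shifts and turns the pose as measured when the row begins; what a row does not reach is not made up. A row lasts 1/8 s, in which the tool goes at most 62.5 mm and 10.7 degrees, less where a joint would pass 70% of its speed; a pose out of reach is approached as far as the arm can. A call is refused whole if a number of a shift passes 62.5 or a number of a turn 10.7, either way. A call with a gripper value outside its range is refused whole. The fingers move at their own pace and stop on an object; FORCE is the grip in N (left out, the last holds). Time passes only in rows, so rows that do not move let the fingers close. It gives the time, the measured TCP pose, the force and the opening at its end, in the units of the state.
- ctrl.read_state(): the state, without advancing time (a new reading comes with each control period).
- vision.read_camera(name): name is "scene" or "side" or "wrist"; returns a dict with "pixels" (420x560x3 uint8, red, green, blue), "fx", "fy", "cx", "cy" (pixels), "R" (3x3) and "t" (3): a world point X has camera coordinates R X + t. Camera axes: x right, y down, z forward; pixel columns grow to the right and rows downward; lengths in m; the calibration is good to about 2 mm. A picture is of the moment at which its call begins. There is no depth.
- ctrl.hand_in(): hands the job in, once; it reports no verdict.
Trained networks look in the newest picture that a camera, given by its name, has taken for a name from the list of things; names that differ only in an ending like _2 or _b are one class to them, and where a whole thing is asked for, a point or a joint stands for the part that bears it (a point fixed in the world has none). Each returns a list of dicts, best first, with "confidence" (0 to 1); they miss things now and then, are a little off and sometimes report something else, mostly with a low value. They report only what shows in the picture. A call takes as long as a camera call. They do not tell look-alikes from the thing itself.
- vision.recognise(camera, target): "point" ([x, y, z] in m, in world coordinates, good to about 4 mm: the middle of the surface that is visible of it).
- vision.tip_of(camera, target): "point" ([x, y, z] in m, in world coordinates, good to about 4 mm: a listed point, or the origin of a listed thing).
The state is a dict: "t": time; "joint_pos": joint angles; "qd": joint speeds; "joint_torque": joint torques, N m; "tcp_pos": TCP position; "tcp_rot": TCP orientation; "ft_force": force on the tool from outside, world axes, zero at the start; "torque": the same for the moment, N m; "finger_gap": finger opening in m.
Only numpy, scipy, OpenCV 4.12 (cv2) and the standard library are available. Lean on these libraries where they do the work, as an engineer would, in place of code of your own. Each camera call takes 0.05 s, during which the arm holds its last target. There are 200 camera calls.

TASK

Lay the red ceramic resistor bank flat on the sloping bed of the grey clamp stand, centred between the fixed ledge and the yellow jaw with its long side along them, holding the ceramic lightly so that it does not crack, and let go of it. Then turn the orange wing knob clockwise to close the jaw on the bank and stop at the first slip of its clutch; leave the bank clamped and let go of the knob. Do not shift or tip the handheld radio, the steel meter, the antenna or the blue tin.

Things in the scene. Friction and masses are not known exactly. Their poses are not given: they have to be found in the camera images.
- bank: Resistor bank, 0.36 to 0.59 kg, loose, any yaw. Aluminium foot 54 (x) by 120 (y) by 16 mm high; centred on it a red ceramic block 44 (x) by 112 (y), up to 58 mm. Origin: centre of underside, z up, y along its length; same either way round. Pinch the ceramic across its 44 mm, 38 to 48 mm above the underside, to keep the fingertips above ledge and jaw. It cracks at over 80 N a finger.
- stand: Grey fixed clamp stand, foot 170 by 170 mm, its place and yaw vary; its low side faces about to the robot. Origin: centre of its underside. It carries the sloping bed, jaw and knob.
- bed: Sloping aluminium plate, 30 deg from level. Origin: on its surface, mid width, at the uphill face of the fixed ledge. x up the slope (away from the robot), y left along the ledge, z square out of the plate, leaning to the robot. Plate x -16 to 155, y -85 to 85 mm. Ledge: 14 mm high, 130 long, x -16 to 0. The bank belongs at x 27 (foot against the ledge), y 0, flat, its length along y.
- jaw: Yellow sliding bar 110 (y) by 14 high by 14 mm thick. Origin: middle of the lower edge of its clamping face, which looks down the slope; axes as the bed's. Its x in the bed's frame is the free width from the ledge: 64 to 74 mm at the start, 54 mm on a seated bank. The knob, turned clockwise, moves it down 7 mm per rad; it stays where left. It is moved by the knob only.
- knob_grip (a point): Grip point of the orange wing knob, on its axis, bed x 124, y 0, z 54 mm. Wing 60 long (point x) by 14 thick (point y: pinch across it), 30 to 70 mm above the bed; under it a hub of radius 15, from 22 mm, and a steel flange of radius 23. Site z: the axis, square out of the bed. Turns with the knob. Clockwise seen from +z closes the jaw; no end stops. Turning takes 0.07 N m.
- knob (a joint): Clutch slip (rad): turn of the wing knob against the flange under it, growing clockwise. 0 at the start and until the jaw has the bank tight (about 14 N); then the clutch slips, at 0.17 N m, and this grows as the knob turns on while flange and jaw stand still. First slip: it has plainly slipped, by 0.1 rad or more; over 0.9 rad in all is too far.
- radio: Bystander: black handheld transceiver standing loose on the bench, 36 (x) by 60 (y) by 137 mm high, easily tipped. Origin: centre of the underside.
- meter: Bystander: steel SWR meter block, 80 (x) by 110 (y) by 72 mm high, loose. Origin: centre of the underside.
- antenna: Bystander: rubber stub antenna of 8 mm radius standing loose on a round steel foot of 26 mm radius, 161 mm high, to the left of the clamp stand. Origin: centre of the underside.
- tin: Bystander: closed blue tin with a steel lid, 69 mm across, 98 mm high, standing loose to the right of the clamp stand. Origin: centre of the underside.
Not all that is in view belongs to the job. What is meant by the bank is not turquoise, and is the smaller of those in its own colour.

How it is judged:
On the way, in this order (a step that is already met when the one before it is completed fails the run):
1. the bank lies flat on the bed between ledge and jaw, centred and let go, the clutch not yet slipped (z of bank in the frame of bed between -0.004 and 0.004 m and x of bank in the frame of bed between 0.022 and 0.048 m and y of bank in the frame of bed between -0.02 and 0.02 m and angle between the z axis of bank and the z axis of bed, either way round below 0.08 rad and angle between the y axis of bank and the y axis of bed, either way round below 0.2 rad and contact force between the fingers and bank below 0.1 N and value of joint knob below 0.05 rad), for 0.2 s.
2. the jaw has the bank tight and the clutch has slipped (value of joint knob above 0.1 rad and contact force between jaw and bank above 2 N), for 0.1 s.
At the end, for the whole second after the job is handed in: The bank lies flat on the bed (underside within 4 mm, tilt under 0.06 rad), against the ledge (bed x = 23 to 31 mm), centred within 20 mm along it and parallel to it within 0.06 rad, at rest, with the jaw pressing on it (over 1 N); the clutch has slipped between 0.1 and 0.9 rad (z of bank in the frame of bed between -0.004 and 0.004 m and x of bank in the frame of bed between 0.023 and 0.031 m and y of bank in the frame of bed between -0.02 and 0.02 m and angle between the z axis of bank and the z axis of bed, either way round below 0.06 rad and angle between the y axis of bank and the y axis of bed, either way round below 0.06 rad and contact force between jaw and bank above 1 N and value of joint knob between 0.1 and 0.9 rad and linear speed of bank below 0.01 m/s); the robot touches nothing.
It fails at once if the clutch is turned on past the first slip (over 0.9 rad) (value of joint knob above 0.9 rad).
It fails at once if the ceramic is squeezed too hard (over 80 N a finger, 160 N for both) (contact force between the fingers and bank above 160 N).
It fails at once if the radio or the meter is moved by over 20 mm or tipped (distance of any of radio, meter from where it was at the start of the episode above 0.02 m or angle between any of radio, meter's own z axis and vertical above 0.2 rad).
It fails at once if the antenna or the tin is moved by over 20 mm or tipped (distance of any of antenna, tin from where it was at the start of the episode above 0.02 m or angle between any of antenna, tin's own z axis and vertical above 0.2 rad).
It also fails if it takes over 64 s, if anything falls off the work surface, if the arm or the gripper's body presses on something with over 40 N, if the wrist force passes 120 N, or if a joint passes its speed limit or range.

## Working session

There is one attempt and no reset: what is moved stays moved. The work goes in short steps, Python scripts to look and compute and a shell command to move; the robot and the scene stay as the last step left them, time stands still between calls to the robot, and variables do not carry over. Pictures are saved under pics/ and viewed, about 8 in all and at most 12, crops included, and the job is handed in when it is done.

```bash
ls; mkdir -p pics; cat > h.py <<'E'
import numpy as np, cv2
from rig import ctrl, vision
from scipy.spatial.transform import Rotation as Ro
def snap(n,f=None,crop=None,s=1):
    c=vision.read_camera(n)
    if f:
        im=c["pixels"][:,:,::-1]
        if crop: a,b,d,e=crop; im=im[b:e,a:d]
        cv2.imwrite("pics/"+f,cv2.resize(im,None,fx=s,fy=s,interpolation=cv2.INTER_CUBIC))
    return c
def proj(c,X):
    p=np.asarray(c["R"])@np.asarray(X)+np.asarray(c["t"]); return np.array([c["fx"]*p[0]/p[2]+c["cx"],c["fy"]*p[1]/p[2]+c["cy"]])
E
python3 - <<'E'
from h import *
s=ctrl.read_state(); print(s["t"],s["tcp_pos"],s["tcp_rot"],s["finger_gap"])
for n in("scene","side"):
    c=snap(n,n+"0.png",s=1.2)
    print(n,"cam pos",(-np.array(c["R"]).T@c["t"]).round(2))
    for t in("bank","stand","bed","jaw","knob_grip","radio","meter","antenna","tin"):
        for k,f in(("tip",vision.tip_of),("rec",vision.recognise)):
            for r in f(n,t)[:4]: print(t,k,np.round(r["point"],3),round(r["confidence"],2),(proj(c,r["point"])).astype(int))
E
```

```text
pics
0.0 [0.23003931 0.52669931 0.24183301] [-1.54766521  0.32316881 -0.32288675] 0.08527846445891343
scene cam pos [1.08 0.7  0.85]
bank tip [0.596 0.214 0.   ] 0.78 [331 293]
bank tip [0.753 0.328 0.002] 0.72 [308 367]
bank tip [ 0.708  0.093 -0.003] 0.56 [260 283]
bank rec [0.612 0.227 0.051] 0.94 [330 286]
bank rec [0.767 0.342 0.082] 0.8 [308 354]
bank rec [0.452 0.238 0.07 ] 0.65 [388 251]
bank rec [0.718 0.113 0.057] 0.56 [260 274]
stand tip [ 0.563 -0.218 -0.   ] 0.73 [242 191]
stand rec [ 0.608 -0.191  0.056] 0.66 [231 186]
bed tip [ 0.504 -0.222  0.046] 0.67 [257 170]
bed rec [ 0.584 -0.198  0.11 ] 0.82 [236 166]
jaw tip [ 0.555 -0.222  0.081] 0.69 [241 167]
jaw rec [ 0.599 -0.363  0.086] 0.72 [202 148]
jaw rec [ 0.588 -0.212  0.154] 0.54 [231 150]
knob_grip tip [ 0.583 -0.214  0.151] 0.71 [232 150]
knob_grip tip [ 0.586 -0.379 -0.001] 0.34 [207 168]
knob_grip rec [ 0.591 -0.208  0.152] 0.81 [231 152]
radio tip [ 0.503  0.367 -0.004] 0.74 [410 320]
radio rec [0.519 0.375 0.085] 0.83 [415 300]
meter tip [ 0.433  0.221 -0.   ] 0.66 [385 264]
meter rec [0.452 0.238 0.07 ] 0.8 
[... 850 characters left out ...]
.219  0.092] 0.75 [341 287]
knob_grip tip [ 0.58  -0.221  0.153] 0.6 [355 257]
knob_grip tip [ 0.51   0.362 -0.002] 0.54 [200 203]
knob_grip rec [ 0.582 -0.227  0.154] 0.77 [358 258]
radio tip [ 0.505  0.368 -0.003] 0.78 [198 203]
radio rec [0.5   0.346 0.08 ] 0.83 [196 182]
radio rec [0.425 0.179 0.066] 0.34 [195 221]
meter tip [0.434 0.227 0.001] 0.92 [194 232]
meter tip [ 0.499 -0.224  0.046] 0.26 [317 319]
meter rec [0.424 0.179 0.066] 0.81 [194 221]
antenna tip [ 0.603 -0.059  0.003] 0.87 [309 268]
antenna tip [ 0.581 -0.382 -0.002] 0.58 [409 376]
antenna rec [ 0.599 -0.065  0.06 ] 0.65 [310 251]
tin tip [ 0.585 -0.384 -0.001] 0.96 [411 375]
tin rec [ 0.567 -0.395  0.082] 0.56 [418 353]
```

View pics/scene0.png

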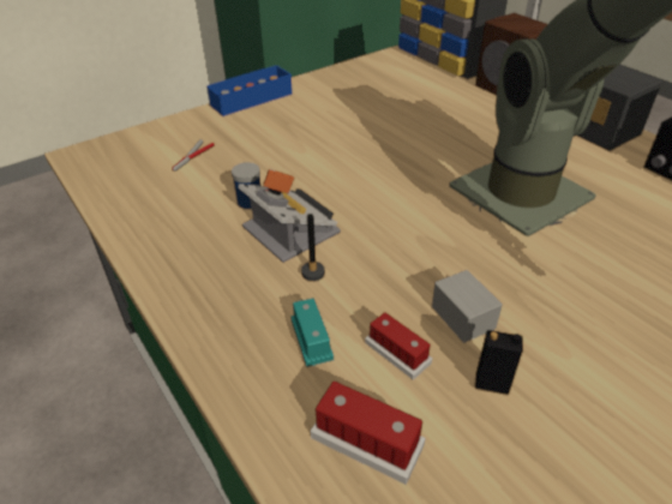

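View pics/side0.png

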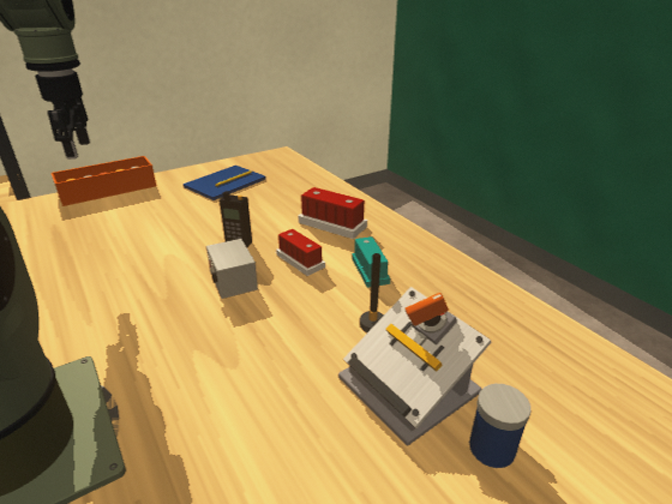

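The pictures (scaled by 1.2) show three candidates for the bank. Unscaled scene pixels: small red one at (331,290), large red one at (308,360), turquoise one at (260,280). The small red one fits, being red and the smaller of the two reds. Next I confirm it in a crop and fit the poses to the colour masks.

```bash
cat >> h.py <<'E'
from scipy.optimize import minimize
def hull(c,P):
    m=np.zeros((420*4,560*4),np.uint8)
    q=np.array([proj(c,x) for x in P])*4+1.5
    cv2.fillConvexPoly(m,cv2.convexHull(q.astype(np.int32)),1); return cv2.resize(m.astype(np.float32),(560,420),interpolation=cv2.INTER_AREA)
def box(x0,x1,y0,y1,z0,z1): return np.array([[x,y,z] for x in(x0,x1) for y in(y0,y1) for z in(z0,z1)])/1000
def mask(c,h0,h1,ctr,r,smin=120,vmin=60):
    h=cv2.cvtColor(c["pixels"],cv2.COLOR_RGB2HSV).astype(int); H=h[...,0]
    m=((H>=h0)&(H<=h1) if h0<=h1 else (H>=h0)|(H<=h1))&(h[...,1]>smin)&(h[...,2]>vmin)
    w=np.zeros(m.shape,bool); x,y=np.round(ctr).astype(int); w[max(0,y-r):y+r,max(0,x-r):x+r]=1
    return (m&w).astype(np.float32)
def cost(a,m): return 1-np.minimum(a,m).sum()/max(np.maximum(a,m).sum(),1)
def T(x,y,yaw): return lambda P:np.c_[P@Ro.from_euler('z',yaw).as_matrix().T]+[x,y,0]
def fitbank(cs,ms,g):
    B=box(-22,22,-56,56,16,58)
    best=None
    for y0 in np.arange(0,np.pi,np.pi/6):
        f=lambda p:sum(cost(hull(c,T(p[0]/100,p[1]/100,p[2])(B)),m) for c,m in zip(cs,ms))
        r=minimize(f,[g[0]*100,g[1]*100,y0],method="Nelder-Mead",options=dict(initial_simplex=np.array([[0,0,0],[1,0,0],[0,1,0],[0,0,.3]])+[g[0]*100,g[1]*100,y0],maxiter=120))
        if best is None or r.fun<best.fun: best=r
    return best.x/[100,100,1],best.fun
E
python3 - <<'E'
from h import *
a=snap("scene","crop1.png",(270,220,390,320),3); b=snap("side","crop2.png",(270,230,430,350),4)
g=[.596,.213,.04]
cs=[a,b]; ms=[mask(a,172,6,proj(a,g),32),mask(b,172,6,proj(b,g),28)]
print([m.sum() for m in ms], fitbank(cs,ms,g))
for c in cs: 
    k=proj(c,[.582,-.218,.152]).astype(int); j=proj(c,[.557,-.219,.09]).astype(int)
    h=cv2.cvtColor(c["pixels"],cv2.COLOR_RGB2HSV)
    print(k,h[k[1],k[0]],j,h[j[1]-4:j[1]+5:2,j[0]].tolist())
E
```

```text
[np.float32(1169.0), np.float32(640.0)] (array([0.59682946, 0.21263143, 0.05538887]), np.float64(0.5521712303161621))
[232 149] [ 10 179 160] [241 165] [[17, 40, 145], [18, 93, 153], [20, 157, 154], [20, 154, 142], [20, 152, 143]]
[354 257] [ 10 204 110] [341 287] [[21, 222, 233], [21, 226, 230], [21, 224, 230], [21, 222, 226], [18, 133, 107]]
```

View pics/crop1.png

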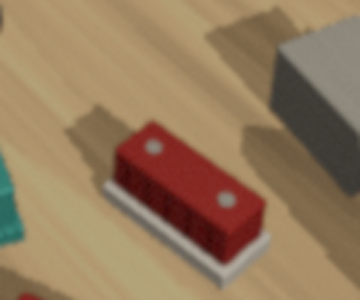

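View pics/crop2.png

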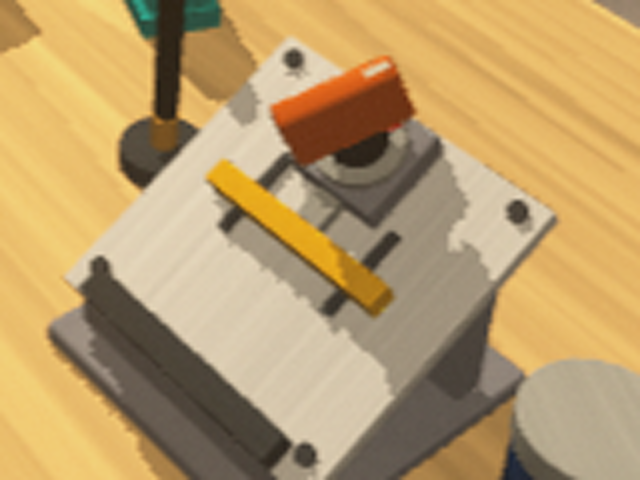

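The crop confirms the small red bank, with its screw tops at crop (153,147) and (227,200). Side crop: jaw (210,175)–(385,300), knob (340,110), ledge (190,360). Now I fit the stand and refine the bank.

```bash
cat >> h.py <<'E'
def bedR(yaw): return Ro.from_euler('z',yaw).as_matrix()@Ro.from_euler('y',-30,degrees=True).as_matrix()
def close(m,k=5): return cv2.morphologyEx(m,cv2.MORPH_CLOSE,np.ones((k,k),np.uint8))
E
python3 - <<'E'
from h import *
a=snap("scene"); b=snap("side"); cs=[a,b]
g=[.596,.213,.04]
ms=[close(mask(a,165,8,proj(a,g),34,90,25)),close(mask(b,165,8,proj(b,g),28,90,25))]
print([m.sum() for m in ms]); print("bank",fitbank(cs,ms,g))
ko=[mask(c,3,14,proj(c,[.582,-.218,.152]),24,140,50) for c in cs]
ja=mask(b,15,28,proj(b,[.557,-.219,.09]),28,170,90)
h=cv2.cvtColor(b["pixels"],cv2.COLOR_RGB2HSV)
n,l,st,_=cv2.connectedComponentsWithStats(ja.astype(np.uint8)); ja=(l==1+st[1:,4].argmax()).astype(np.float32)
print([m.sum() for m in ko],ja.sum(),st.tolist())
J=box(0,14,-55,55,0,14); W=box(-30,30,-7,7,30,70)
def f(p):
    o=np.array(p[:3])/100; R=bedR(p[3]/10); d=[p[4]/100,0,0]
    Wk=W@Ro.from_euler('z',p[5]/3).as_matrix().T+[.124,0,0]
    e=cost(hull(b,(J+d)@R.T+o),ja)+sum(cost(hull(c,Wk@R.T+o),m) for c,m in zip(cs,ko))
    # weak prior from networks
    return e+.02*((p[0]-50.25)**2+(p[1]+22.3)**2+(p[2]-4.6)**2)/.16
for k in(-2.,0,2.,4.):
    x0=np.array([50.2,-22.2,4.6,0.3,6.9,k]); S=np.vstack([x0]+[x0+.6*e for e in np.eye(6)])
    r=minimize(f,x0,method="Nelder-Mead",options=dict(initial_simplex=S,maxiter=500)); print((r.x/[100,100,100,10,100,3]).round(4),round(r.fun,3))
E
```

```text
[np.float32(1260.0), np.float32(835.0)]
bank (array([0.59704568, 0.21329018, 0.08918465]), np.float64(0.3259211778640747))
[np.float32(330.0), np.float32(547.0)] 417.0 [[0, 0, 560, 420, 234783], [322, 270, 46, 39, 417]]
[ 0.5027 -0.2233  0.044   0.0698  0.0661 -0.4728] 0.405
[ 0.5034 -0.2209  0.0436  0.0456  0.0654 -0.3514] 0.435
[ 0.5021 -0.2254  0.045   0.088   0.0662 -0.3951] 0.45
[ 0.503  -0.2226  0.0443  0.0721  0.066   2.6336] 0.415
```

```bash
python3 - <<'E'
from h import *
s=ctrl.read_state(); R=Ro.from_rotvec(s["tcp_rot"]).as_matrix(); print(R.round(3),s["tcp_pos"])
for sg in(1,-1):
    z=sg*np.array([np.cos(.089),np.sin(.089),0]); y=np.array([0,0,-1.]); D=np.c_[np.cross(y,z),y,z]
    print(sg,np.degrees(Ro.from_matrix(D@R.T).as_rotvec()).round(1))
E
```

```text
[[ 0.916 -0.     0.4  ]
 [-0.4   -0.     0.916]
 [-0.    -1.    -0.   ]] [0.23014431 0.52692424 0.24227566]
1 [  0.   -0.  -61.3]
-1 [  0.    0.  118.7]
```

```bash
python3 -m handwheel '[[46,-40,0,0,0,-8,100],[46,-40,0,0,0,-8,100],[46,-40,0,0,0,-8,100],[46,-40,0,0,0,-8,100],[46,-40,0,0,0,-8,100],[46,-40,0,0,0,-8,100],[46,-40,0,0,0,-8,100],[46,-40,0,0,0,-8,100]]' 20
```

```text
t: 3.1
tcp_pos: [0.6035, 0.2003, 0.2429]
tcp_rot: [-1.212, 1.198, -1.196]
ft_force: [0.7, 0.1, 0.1]
finger_gap: 0.0852
```

```bash
cat >> h.py <<'E'
def toolz(): 
    s=ctrl.read_state(); return np.array(s["tcp_pos"]),Ro.from_rotvec(s["tcp_rot"]).as_matrix(),s
E
python3 - <<'E'
from h import *
c=snap("wrist","w1.png"); b=snap("side")
for t in("bank",):
  for r in vision.tip_of("wrist",t): print(np.round(r["point"],4),r["confidence"])
g=[.597,.213,.04]
ms=[close(mask(c,165,8,proj(c,g),300,90,25)),close(mask(b,165,8,proj(b,g),28,90,25))]
n,l,st,_=cv2.connectedComponentsWithStats(ms[0].astype(np.uint8)); ms[0]=(l==1+st[1:,4].argmax()).astype(np.float32)
print(proj(c,g),ms[0].sum(),st[1:].tolist()); print(fitbank([c],ms[:1],g))
print(toolz())
E
```

```text
[ 0.7062  0.0901 -0.0011] 0.85
[ 5.942e-01  2.173e-01 -3.000e-04] 0.83
[ 7.577e-01  3.245e-01 -4.000e-04] 0.72
[272.80101878 178.96324408] 13986.0 [[385, 0, 126, 163, 13986], [249, 129, 51, 106, 3931]]
(array([0.597, 0.213, 0.   ]), np.float64(1.0))
(array([0.60365776, 0.1988639 , 0.24207054]), array([[ 0.01494817,  0.00221191,  0.99988582],
       [-0.99988697,  0.00164242,  0.01494456],
       [-0.00160918, -0.9999962 ,  0.00223621]]), {'t': 3.25, 'joint_pos': array([-0.4699059 ,  0.82038958,  0.23831183,  1.24436236, -0.19634458,
        1.09643639, -0.20064012]), 'qd': array([-0.06136043, -0.02539074, -0.04756221,  0.04486322,  0.00024647,
       -0.01533715,  0.0132791 ]), 'joint_torque': array([  7.05499962, -95.97236395,   9.58040178, -27.18135417,
         0.19692707,   0.35049836,  -0.34576138]), 'tcp_pos': array([0.60365776, 0.1988639 , 0.24207054]), 'tcp_rot': array([-1.2133965 ,  1.19732164, -1.19804359]), 'ft_force': array([-1.36378269,  0.01725009, -0.30645553]), 'torque': array([0.07631666, 0.04227859, 0.01036755]), 'finger_gap': 0.08554189667408786})
```

View pics/w1.png

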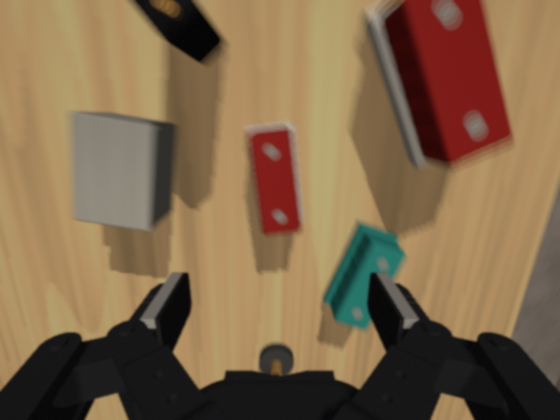

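The wrist view shows the small bank at (275,180), the meter at left, the big red bank at top right and the turquoise one at (365,275). I refit on the component at (275,180).

```bash
cat > fb.py <<'E'
from h import *
c=snap("wrist"); b=snap("side")
g=[.597,.213,.04]
m=close(mask(c,165,8,proj(c,g),300,90,25))
n,l,st,ce=cv2.connectedComponentsWithStats(m.astype(np.uint8))
k=1+min(range(n-1),key=lambda i:np.hypot(*(ce[i+1]-proj(c,g)))+1e4*(st[i+1,4]<1500)); m=(l==k).astype(np.float32)
m2=close(mask(b,165,8,proj(b,g),28,90,25))
print(st[k],fitbank([c],[m],g),fitbank([c,b],[m,m2],g))
p,R,s=toolz(); print(p.round(4),"opening az",np.arctan2(R[1,2],R[0,2]),R[:,1].round(3))
E
python3 fb.py
```

```text
[ 244  122   54  109 4156] (array([0.59646847, 0.21401168, 0.14871021]), np.float64(0.09081834554672241)) (array([0.59627623, 0.2143088 , 3.28094618]), np.float64(0.3349590301513672))
[0.6019 0.2021 0.2425] opening az 0.020705380577097893 [ 0.002  0.003 -1.   ]
```

```bash
python3 -m handwheel '[[-5,12,-30,0,0,7,100],[0,0,-50,0,0,0,100],[0,0,-30,0,0,0,100],[0,0,0,0,0,0,100]]' && python3 fb.py
```

```text
t: 3.85
tcp_pos: [0.5938, 0.2199, 0.1313]
tcp_rot: [-1.272, 1.095, -1.09]
ft_force: [-0.4, -0.0, 0.6]
finger_gap: 0.0854
[ 250  157   64  150 8471] (array([0.5964917 , 0.2130868 , 3.29054335]), np.float64(0.09696847200393677)) (array([0.59688131, 0.21265788, 0.13713303]), np.float64(0.33936983346939087))
[0.5951 0.2198 0.1336] opening az 0.15566748613687592 [ 0.006  0.008 -1.   ]
```

```bash
python3 -m handwheel '[[1.5,-6.5,-40,0,0,0,100],[0,0,-35,0,0,0,100],[0,0,-20,0,0,0,100],[0,0,0,0,0,0,100]]' && python3 - <<'E'
from h import *
p,R,s=toolz(); print(p.round(4),R.round(3))
E
```

```text
t: 4.45
tcp_pos: [0.5994, 0.2154, 0.0432]
tcp_rot: [-1.26, 1.086, -1.092]
ft_force: [-0.6, 0.1, -0.5]
finger_gap: 0.0853
[0.5994 0.2154 0.0432] [[ 0.157  0.015  0.987]
 [-0.988  0.012  0.157]
 [-0.009 -1.     0.017]]
```

```bash
python3 -m handwheel '[[-3,-2.4,-8,-0.7,0.9,0,100],[0,0,0,0,0,0,60],[0,0,0,0,0,0,20],[0,0,0,0,0,0,20],[0,0,0,0,0,0,20],[0,0,0,0,0,0,20]]' 30 && python3 - <<'E'
from h import *
p,R,s=toolz(); print(p.round(4),R.round(3))
E
```

```text
t: 5.2
tcp_pos: [0.5975, 0.2135, 0.0381]
tcp_rot: [-1.279, 1.091, -1.093]
ft_force: [0.5, -0.6, -2.5]
finger_gap: 0.0436
[0.5975 0.2135 0.0381] [[ 0.158  0.002  0.988]
 [-0.988  0.     0.158]
 [ 0.    -1.     0.002]]
```

```bash
python3 -m handwheel '[[0,0,30,0,0,0,20],[0,0,60,0,0,0,20],[0,0,60,0,0,0,20],[-10,-20,60,0,0,0,20],[0,0,20,0,0,0,20]]' && python3 - <<'E'
from h import *
p,R,s=toolz(); print(p.round(4),s["joint_pos"].round(2))
bR=bedR(.0715); o=np.array([.503,-.2226,.0443])
D=np.c_[np.cross(-bR[:,2],bR[:,0]),-bR[:,2],bR[:,0]]
print("turn",np.degrees(Ro.from_matrix(D@R.T).as_rotvec()))
for h in(.038,.058,.138): q=o+bR@[.030,0,h]; print(h,q.round(4),((q-p)*1000).round(1))
E
```

```text
t: 5.82
tcp_pos: [0.5853, 0.1929, 0.2697]
tcp_rot: [-1.283, 1.094, -1.092]
ft_force: [0.3, 1.3, -5.9]
finger_gap: 0.0434
[0.5853 0.1929 0.2697] [-0.46  0.76  0.21  1.27 -0.16  1.13 -0.08]
turn [  3.5262927  -29.98651605  -4.8223456 ]
0.038 [ 0.51   -0.2221  0.0922] [ -75.4 -415.  -177.5]
0.058 [ 0.5    -0.2228  0.1095] [ -85.4 -415.8 -160.2]
0.138 [ 0.4601 -0.2257  0.1788] [-125.2 -418.6  -90.9]
```

```bash
python3 -m handwheel '[[-16,-52,0,0.4,-3.7,-0.6,20],[-16,-52,0,0.4,-3.7,-0.6,20],[-16,-52,0,0.4,-3.7,-0.6,20],[-16,-52,0,0.4,-3.7,-0.6,20],[-16,-52,0,0.4,-3.7,-0.6,20],[-16,-52,0,0.4,-3.7,-0.6,20],[-16,-52,0,0.4,-3.7,-0.6,20],[-16,-50,0,0.4,-3.7,-0.6,20]]' && cat > bd.py <<'E'
from h import *
import sys
a=snap("scene"); b=snap("side")
for n in("scene","side","wrist"):
    if n=="wrist": c=snap("wrist","w_%.1f.png"%ctrl.read_state()["t"])
    for t in("bed","jaw","knob_grip","bank"):
        for r in vision.tip_of(n,t)[:2]: 
            if r["confidence"]>.5 and r["point"][1]<-.1: print(n,t,np.round(r["point"],4),round(r["confidence"],2))
p,R,s=toolz(); print(p.round(4),s["joint_pos"].round(2),s["ft_force"],s["finger_gap"])
bR=bedR(.0715); o=np.array([.503,-.2226,.0443])
D=np.c_[np.cross(-bR[:,2],bR[:,0]),-bR[:,2],bR[:,0]]
print("turn",np.degrees(Ro.from_matrix(D@R.T).as_rotvec()).round(1),"tcp in bed mm",(bR.T@(p-o)*1000).round(1),"bedR",bR.round(3).tolist())
E
python3 bd.py
```

```text
t: 6.82
tcp_pos: [0.4758, -0.164, 0.269]
tcp_rot: [-0.904, 0.824, -1.311]
ft_force: [0.1, 1.5, -4.8]
finger_gap: 0.0433
scene bed [ 0.5008 -0.2198  0.0455] 0.65
scene jaw [ 0.553  -0.2204  0.0806] 0.54
scene knob_grip [ 0.5824 -0.2184  0.1569] 0.88
scene knob_grip [ 0.4915 -0.1595  0.2379] 0.51
side bed [ 0.4995 -0.2218  0.0481] 0.64
side jaw [ 0.5548 -0.2191  0.077 ] 0.56
side knob_grip [ 0.5819 -0.2217  0.154 ] 0.66
side bank [ 0.4889 -0.1703  0.2341] 0.95
wrist bed [ 0.5007 -0.2262  0.0467] 0.71
wrist bank [ 0.4925 -0.1602  0.2351] 0.62
[ 0.4766 -0.1627  0.269 ] [ 0.56  0.46 -0.28  2.1  -0.29  0.19  0.7 ] [-0.07085348 -0.86617397 -3.60974779] 0.0436761092592992
turn [ 0.4 -4.4 -1.1] tcp in bed mm [ 93.2  61.7 205.6] bedR [[0.864, -0.071, -0.499], [0.062, 0.997, -0.036], [0.5, 0.0, 0.866]]
```

```bash
ls pics; python3 -m handwheel '[[-22,-55,-10,0.4,-4.4,-1,20],[0,-5,0,0,0,0,20],[0,0,0,0,0,0,20]]'; python3 bd.py|tail -2; python3 - <<'E'
from h import *
c=snap("wrist"); im=c["pixels"][:,:,::-1].copy()
bR=bedR(.0715); o=np.array([.503,-.2226,.0443])
def L(P):
    q=np.array([proj(c,o+bR@(np.array(x)/1000)) for x in P]).round().astype(int); cv2.polylines(im,[q],True,(0,255,0),1)
L([[-16,-85,0],[155,-85,0],[155,85,0],[-16,85,0]]);L([[0,-65,14],[0,65,14],[-16,65,14],[-16,-65,14]]);L([[66,-55,14],[66,55,14],[80,55,14],[80,-55,14]])
cv2.imwrite("pics/w2.png",im)
E
```

```text
crop1.png
crop2.png
scene0.png
side0.png
w1.png
w_7.3.png
t: 7.95
tcp_pos: [0.4661, -0.1969, 0.2619]
tcp_rot: [-0.871, 0.802, -1.325]
ft_force: [0.2, 0.4, -5.2]
finger_gap: 0.0438
[ 0.466  -0.1967  0.2618] [ 0.74  0.5  -0.41  2.12 -0.29  0.14  0.79] [ 0.89503268  0.22368402 -5.14780276] 0.04377219212232859
turn [ 0.1 -2.3 -0.8] tcp in bed mm [ 78.4  28.4 205.9] bedR [[0.864, -0.071, -0.499], [0.062, 0.997, -0.036], [0.5, 0.0, 0.866]]
```

View pics/w2.png

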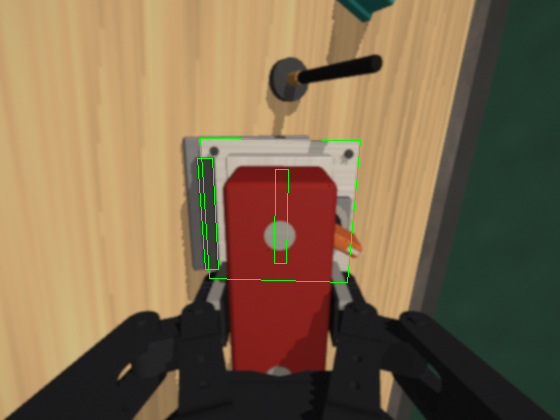

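```bash
python3 -m handwheel '[[-19,-15,-12,0,-1,-0.4,20],[-19,-15,-11,0,-1,-0.4,20],[0,0,0,0,0,0,20],[15,1,-26,0,0,0,20],[15,1,-26,0,0,0,20],[15,1,-26,0,0,0,20],[0,0,0,0,0,0,20]]'; python3 bd.py
```

```text
t: 9.62
tcp_pos: [0.4868, -0.2402, 0.1845]
tcp_rot: [-0.854, 0.81, -1.318]
ft_force: [0.7, 1.0, -4.4]
finger_gap: 0.0436
scene bed [ 0.4996 -0.2211  0.0455] 0.65
scene knob_grip [ 0.5835 -0.2163  0.1554] 0.65
side bed [ 0.4968 -0.2205  0.046 ] 0.64
side knob_grip [ 0.5851 -0.2232  0.1507] 0.67
side bank [ 0.506  -0.2387  0.153 ] 0.66
wrist bed [ 0.5007 -0.2235  0.0439] 0.9
wrist knob_grip [ 0.5831 -0.2162  0.1553] 0.8
[ 0.4855 -0.2407  0.1853] [ 0.83  0.7  -0.45  2.09 -0.41  0.    1.02] [ 0.32963509  0.34603016 -5.27898623] 0.043508488347065756
turn [-0.9 -2.1 -0.7] tcp in bed mm [ 54.2 -16.8 131.5] bedR [[0.864, -0.071, -0.499], [0.062, 0.997, -0.036], [0.5, 0.0, 0.866]]
```

Joint 6 has reached its lower limit (0), so I fit a quick kinematic model from the readings to see which arm configurations reach the placing and knob poses.

```bash
cat > kin.py <<'E'
from h import *
import itertools
from scipy.optimize import least_squares
D=[([-1.201,.707,-.028,1.485,.022,.951,-.075],[.23004,.5267,.24183],[-1.5477,.3232,-.3229]),
([-.4699,.8204,.2383,1.2444,-.1963,1.0964,-.2006],[.60366,.19886,.24207],[-1.2134,1.1973,-1.198]),
([-.46,.76,.21,1.27,-.16,1.13,-.08],[.5853,.1929,.2697],[-1.283,1.094,-1.092]),
([.56,.46,-.28,2.1,-.29,.19,.7],[.4766,-.1627,.269],[-.904,.824,-1.311]),
([.74,.5,-.41,2.12,-.29,.14,.79],[.466,-.1967,.2618],[-.871,.802,-1.325])]
E3='z',
def fk(q,par,s):
    h,L1,a,L2,L3,b=par
    R=lambda ax,t:Ro.from_euler(ax,t).as_matrix()
    A=R('z',s[0]*q[0])@R('y',q[1])@R('z',s[1]*q[2]); p=np.array([0,0,h])+A@[a,0,L1]
    A=A@R('y',q[3])@R('z',s[2]*q[4]); p=p+A@[-a,0,L2]
    A=A@R('y',q[5])@R('z',s[3]*q[6]); p=p+A@[0,0,L3]+A@[b,0,0]
    return p,A
if __name__=="__main__":
    out=[]
    for s in itertools.product((1,-1),repeat=4):
        r=least_squares(lambda v:np.concatenate([fk(q,v,s)[0]-p for q,p,_ in D]+[fk(q,v,s)[1][:,2]-Ro.from_rotvec(w).as_matrix()[:,1] for q,p,w in D]),[.33,.4,0,.4,.25,0])
        out.append((r.cost,s,r.x))
    out.sort(key=lambda t:t[0])
    for o in out[:3]:
        print(o[0],o[1],o[2].round(4))
    c,s,v=out[0]
    for q,p,w in D:
        P,A=fk(q,v,s); print((P-p).round(4),(A.T@Ro.from_rotvec(w).as_matrix()).round(2).tolist())
E
python3 kin.py
```

```text
0.0008113737208933022 (-1, -1, -1, -1) [ 0.1664  0.424   0.0627  0.2309  0.1207 -0.0437]
0.00116682573090826 (-1, -1, -1, 1) [0.1069 0.5053 0.0733 0.2389 0.1131 0.0345]
0.1114538078405781 (-1, -1, 1, 1) [0.0873 0.5558 0.0599 0.2111 0.1516 0.026 ]
[-0.0236  0.027   0.0021] [[0.0, 0.0, -1.0], [-1.0, -0.0, -0.0], [-0.0, 1.0, 0.0]]
[-0.0106 -0.0018 -0.0009] [[0.0, -0.0, -1.0], [-1.0, 0.0, -0.0], [0.0, 1.0, -0.0]]
[-0.0061  0.0071 -0.0015] [[0.0, 0.0, -1.0], [-1.0, -0.0, -0.0], [-0.0, 1.0, 0.0]]
[0.001  0.0037 0.0027] [[0.0, 0.0, -1.0], [-1.0, 0.0, -0.0], [0.0, 1.0, 0.0]]
[-0.0015  0.0027 -0.0024] [[0.01, -0.0, -1.0], [-1.0, -0.01, -0.01], [-0.01, 1.0, -0.0]]
```

```bash
cat > kin2.py <<'E'
from h import *
from kin import D
R=lambda ax,t:Ro.from_euler(ax,t).as_matrix()
SH=np.array([[0,0,-1.],[-1,0,0],[0,1,0]])
def frames(q):
    A1=R('z',-q[0]); A2=A1@R('y',q[1]); A3=A2@R('z',-q[2]); A4=A3@R('y',q[3]); A5=A4@R('z',-q[4]); A6=A5@R('y',q[5]); A7=A6@R('z',-q[6])
    return A1,A2,A3,A4,A5,A6,A7
def cols(q):
    A1,A2,A3,A4,A5,A6,A7=frames(q)
    return np.c_[[0,0,1.],A1[:,0],A3[:,2],A3[:,0],A4[:,0],A5[:,2],A6[:,0],A6[:,2]]
lo=np.array([-2.71,-.32,-1.57,0,-1.46,0,-2.83]); hi=np.array([2.71,2.16,1.52,2.45,4.6,2.02,2.83])
def fit(extra=[]):
    data=[(q,p) for q,p,_ in D]+extra
    M=np.vstack([cols(q) for q,p in data]); y=np.concatenate([p for q,p in data])
    prior=np.array([.25,0,.4,0,0,.35,0,.2]); lam=.003
    w=np.linalg.solve(M.T@M+lam**2*np.eye(8),M.T@y+lam**2*prior)
    return w,(M@w-y).reshape(-1,3)
def fk(q,w): return cols(q)@w,frames(q)[-1]@SH
E
python3 - <<'E'
from kin2 import *
p,Rr,s=toolz(); w,res=fit([(s["joint_pos"],p)]); np.save("w.npy",w); print(w.round(4)); print((res*1000).round(1).tolist()); print(s["joint_pos"].round(4))
from scipy.optimize import least_squares
bR=bedR(.0715); o=np.array([.503,-.2226,.0443])
def ik(P,Rt,q0):
    f=lambda q:np.concatenate([10*(fk(q,w)[0]-P),Ro.from_matrix(Rt.T@fk(q,w)[1]).as_rotvec(),.005*(q-(lo+hi)/2)])
    return least_squares(f,np.clip(q0,lo+.06,hi-.06),bounds=(lo+.05,hi-.05))
rng=np.random.default_rng(0)
def sols(name,x,y,z,th,tilt=0):
  for sg in(1,-1):
    zx=sg*(bR@[np.cos(th),np.sin(th),0]); yy=-bR[:,2]; Rt=np.c_[np.cross(yy,zx),yy,zx]
    seen=[]
    for k in range(25):
        r=ik(o+bR@[x,y,z],Rt,rng.uniform(lo,hi)); e=np.abs(r.fun[:6]).max()
        if e<.02 and not any(np.abs(r.x-u).max()<.4 for u in seen): seen.append(r.x); print(name,sg,round(e,3),r.x.round(2))
sols("place",.03,0,.038,0); sols("above",.03,0,.12,0)
for th in(np.pi/2-.47,np.pi/2-1.2,.0): sols("knob%.1f"%th,.124,0,.046,th)
E
```

```text
[ 0.2568 -0.0656  0.426  -0.0039 -0.0486  0.2854 -0.1147  0.2195]
[[-30.3, 21.0, -4.7], [-7.1, 5.4, 1.5], [-4.2, 7.8, -0.3], [4.2, 3.2, 5.0], [6.9, 8.3, 0.4], [-12.1, -3.3, -1.9]]
[ 8.2750e-01  7.0270e-01 -4.5430e-01  2.0890e+00 -4.0790e-01  7.0000e-04
  1.0163e+00]
place 1 0.0 [ 1.09  1.08 -0.54  1.8   1.51  0.05 -0.54]
place 1 0.0 [-0.27  1.07  0.91  1.84  4.44  0.85  1.77]
place 1 0.019 [ 0.41  0.89 -0.19  1.79 -1.41  0.05  1.79]
place -1 0.0 [-0.12  0.97  0.63  1.81  4.51  0.62 -1.31]
place -1 0.0 [ 1.09  1.08 -0.54  1.8   1.51  0.05  2.6 ]
place -1 0.018 [ 0.41  0.89 -0.19  1.79 -1.41  0.05 -1.35]
above 1 0.0 [ 0.49  0.7  -0.24  1.96 -1.28  0.05  1.68]
above 1 0.0 [ 1.23  0.9  -0.62  2.    1.27  0.05 -0.31]
above 1 0.0 [-0.4   0.98  1.15  1.99  4.55  1.    1.73]
above -1 0.0 [ 1.34  0.97 -0.8   1.99  1.4   0.2   2.76]
above -1 0.0 [-0.4   0.98  1.15  1.99  4.55  1.   -1.41]
above -1 0.0 [ 0.49  0.7  -0.24  1.96 -1.28  0.05 -1.46]
knob1.1 1 0.0 [ 1.04  1.09 -0.77  1.67  1.21  0.31  0.8 ]
knob1.1 1 0.0 [-0.38  1.23  1.28  1.66  4.5   1.15  2.55]
knob1.1 1 0.001 [ 0.42  0.88 -0.21 
[... 205 characters left out ...]
b0.4 1 0.0 [ 1.    1.06 -0.69  1.68  1.12  0.24  0.11]
knob0.4 1 0.0 [ 0.42  0.88 -0.21  1.74 -0.71  0.05  1.47]
knob0.4 1 0.0 [-0.36  1.19  1.2   1.65  4.53  1.08  1.84]
knob0.4 -1 0.0 [-0.34  1.16  1.15  1.65  4.55  1.03 -1.3 ]
knob0.4 -1 0.0 [ 0.83  0.97 -0.45  1.76  0.71  0.05 -2.76]
knob0.4 -1 0.0 [ 0.42  0.88 -0.21  1.74 -0.71  0.05 -1.67]
knob0.0 1 0.0 [-0.35  1.17  1.17  1.65  4.54  1.05  1.47]
knob0.0 1 0.0 [ 0.97  1.04 -0.64  1.7   1.06  0.2  -0.23]
knob0.0 1 0.001 [ 0.42  0.88 -0.21  1.74 -0.71  0.05  1.1 ]
knob0.0 -1 0.0 [ 1.12  1.16 -0.94  1.66  1.35  0.45  2.78]
knob0.0 -1 0.0 [-0.34  1.16  1.15  1.65  4.55  1.03 -1.67]
knob0.0 -1 0.0 [ 0.42  0.88 -0.21  1.74 -0.71  0.05 -2.04]
```

```bash
python3 -m handwheel '[[-10,8,-5,-0.9,-2.1,-0.7,20],[-10,8,-5,-0.5,-1,-0.5,20],[0,0,0,0,0,0,20]]'; cat > st.py <<'E'
from h import *
p,R,s=toolz(); bR=bedR(.0715); o=np.array([.503,-.2226,.0443])
D=np.c_[np.cross(-bR[:,2],bR[:,0]),-bR[:,2],bR[:,0]]
print("t",s["t"],"q",s["joint_pos"].round(3),"F",s["ft_force"].round(1),"M",s["torque"].round(2),"gap",round(s["finger_gap"],4))
b=bR.T@(p-o)*1000
d=np.array([32,0,b[2]])-b
print("turn",np.degrees(Ro.from_matrix(D@R.T).as_rotvec()).round(1),"tcp in bed mm",b.round(1),"shift to x32 y0",(bR@d).round(1),"per -10 normal",(bR@[0,0,-10]).round(1))
open("log.txt","a").write(repr((s["joint_pos"].tolist(),p.tolist(),list(s["tcp_rot"])))+"\n")
E
python3 st.py
```

```text
t: 10.75
tcp_pos: [0.4775, -0.2416, 0.2004]
tcp_rot: [-0.841, 0.799, -1.332]
ft_force: [-0.1, 0.3, -5.0]
finger_gap: 0.0436
t 10.75 q [ 8.620e-01  6.710e-01 -4.830e-01  2.109e+00 -5.510e-01  1.000e-03
  1.159e+00] F [-0.1  0.3 -5. ] M [-0.13  0.98 -0.01] gap 0.0436
turn [-0.8 -1.  -0.3] tcp in bed mm [ 54.8 -17.1 148.6] shift to x32 y0 [-20.9  15.7 -11.4] per -10 normal [ 5.   0.4 -8.7]
```

```bash
python3 -m handwheel '[[0,0,0,-5.2,-0.4,9,20],[0,0,0,-5.2,-0.4,9,20],[0,0,0,-5.2,-0.4,9,20],[0,0,0,-5.2,-0.4,9,20],[0,0,0,-5.2,-0.4,9,20],[0,0,0,-5.2,-0.4,9,20],[0,0,0,-5.2,-0.4,9,20],[0,0,0,-5.2,-0.4,9,20]]'; python3 st.py
```

```text
t: 11.75
tcp_pos: [0.4815, -0.2449, 0.2041]
tcp_rot: [-1.51, -0.383, -0.396]
ft_force: [0.3, 0.1, -5.6]
finger_gap: 0.0436
t 11.75 q [ 8.190e-01  6.560e-01 -4.370e-01  2.101e+00  1.630e-01  1.000e-03
  1.922e+00] F [ 0.3  0.1 -5.6] M [-0.02  1.02 -0.05] gap 0.0436
turn [ 42.4   1.4 -74.4] tcp in bed mm [ 59.9 -20.7 149.9] shift to x32 y0 [-25.6  19.  -14. ] per -10 normal [ 5.   0.4 -8.7]
```

```bash
python3 -m handwheel '[[0,0,0,-5.2,-0.4,9,20],[0,0,0,-5.2,-0.4,9,20],[0,0,0,-5.2,-0.4,9,20],[0,0,0,-5.2,-0.4,9,20],[0,0,0,-5.2,-0.4,9,20],[-12,9,-7,0,0,0,20],[-12,9,-7,0,0,0,20],[0,0,0,0,0,0,20]]'; python3 st.py; cat > fitk.py <<'E'
from kin2 import *
L=[eval(l) for l in open("log.txt")]
data=[(q,p,1) for q,p,_ in L]+[(q,p,1 if i<2 else .3) for i,(q,p,_) in enumerate(D)]
def cols2(q):
    F=frames(q); return np.c_[cols(q),F[0][:,1],F[3][:,1],F[5][:,1]]
M=np.vstack([cols2(q) for q,p,_ in data]); y=np.concatenate([p for q,p,_ in data]); W=np.repeat([k for *_,k in data],3)
pr=np.array([.25,0,.4,0,0,.35,0,.2,0,0,0]); lam=.002
w=np.linalg.solve((M.T*W)@M+lam**2*np.eye(11),(M.T*W)@y+lam**2*pr)
print(w.round(3)); print(((M@w-y).reshape(-1,3)*1000).round(1).tolist())
for q,p,r in L: print(np.degrees(Ro.from_matrix(Ro.from_rotvec(r).as_matrix().T@frames(q)[-1]@SH).magnitude()).round(2))
E
python3 fitk.py
```

```text
t: 12.75
tcp_pos: [0.4661, -0.2379, 0.2082]
tcp_rot: [-1.616, -1.096, 0.352]
ft_force: [0.5, -0.8, -4.5]
finger_gap: 0.0438
t 12.75 q [ 8.310e-01  6.330e-01 -4.460e-01  2.138e+00  5.730e-01  1.000e-03
  2.439e+00] F [ 0.5 -0.8 -4.5] M [-0.11  0.96  0.03] gap 0.0438
turn [  67.4    3.4 -121.4] tcp in bed mm [ 49.1 -12.6 160.9] shift to x32 y0 [-15.7  11.5  -8.6] per -10 normal [ 5.   0.4 -8.7]
[ 0.313  0.001  0.52  -0.001 -0.     0.29  -0.     0.299 -0.011 -0.021
 -0.   ]
[[-0.3, -0.3, 0.0], [-0.1, -0.2, 0.1], [-0.0, -0.1, 0.1], [-0.3, -0.1, -0.1], [-0.1, 0.2, -0.2], [1.0, -1.5, 1.3], [1.0, -0.2, 1.4], [0.5, 2.5, -2.0]]
0.0
0.0
0.0
```

```bash
sed -i 's/^print(/np.save("w.npy",w)\nprint(/;s/^for q,p,r in L.*//' fitk.py; python3 fitk.py >/dev/null; cat > ik.py <<'E'
from kin2 import *
from scipy.optimize import least_squares
w=np.load("w.npy"); bR=bedR(.0715); o=np.array([.503,-.2226,.0443])
def FK(q):
    F=frames(q); return np.c_[cols(q),F[0][:,1],F[3][:,1],F[5][:,1]]@w,F[-1]@SH
def tgt(x,y,z,th,sg):
    zx=sg*(bR@[np.cos(th),np.sin(th),0]); yy=-bR[:,2]; return o+bR@[x,y,z],np.c_[np.cross(yy,zx),yy,zx]
def ik(P,Rt,q0,pull=.003,ref=None):
    ref=(lo+hi)/2 if ref is None else ref
    f=lambda q:np.concatenate([10*(FK(q)[0]-P),Ro.from_matrix(Rt.T@FK(q)[1]).as_rotvec(),pull*(q-ref)])
    return least_squares(f,np.clip(q0,lo+.01,hi-.01),bounds=(lo,hi))
E
cat > sols.py <<'E'
from ik import *
q=ctrl.read_state()["joint_pos"]; rng=np.random.default_rng(0)
for name,a in (("place",(.032,0,.038,0)),("above",(.032,0,.12,0)),("knob1.1",(.124,0,.046,1.1)),("knob-.3",(.124,0,.046,-.3)),("knobabove",(.124,0,.12,1.1))):
  for sg in(1,-1):
    P,Rt=tgt(*a,sg); seen=[]
    for k in range(16):
        q0=rng.uniform(lo,hi); r=ik(P,Rt,q0,.002,q); e=np.abs(r.fun[:6]).max()
        if e<.02 and not any(np.abs(r.x-u).max()<.5 for u in seen): seen.append(r.x); print(name,sg,round(e,3),r.x.round(2))
E
python3 sols.py
```

```text
place 1 0.0 [ 1.11  1.28 -1.36  2.14  1.92  0.96 -1.14]
place 1 0.0 [0.4  0.91 0.19 2.17 3.99 0.56 2.83]
place -1 0.0 [ 1.03  1.11 -1.07  2.15  2.06  0.67  1.8 ]
above 1 0.0 [ 1.18  1.03 -1.31  2.21  1.79  0.76 -1.14]
above 1 0.0 [ 0.56  0.71 -0.01  2.23  4.05  0.38  2.83]
above -1 0.0 [ 1.11  0.91 -1.07  2.21  1.91  0.54  1.86]
knob1.1 1 0.0 [ 0.86  0.95 -0.87  1.91  1.67  0.42  0.04]
knob1.1 -1 0.0 [ 0.67  0.85 -0.47  1.91  1.94  0.11  2.83]
knob-.3 1 0.0 [ 0.58  0.82 -0.3   1.92  3.64  0.05  2.83]
knob-.3 1 0.0 [ 0.89  0.98 -0.95  1.91  1.67  0.5  -1.34]
knob-.3 1 0.02 [ 0.6   0.83 -0.33  1.89 -1.46  0.    1.66]
knob-.3 -1 0.0 [ 0.8   0.91 -0.74  1.91  1.69  0.32  1.73]
knob-.3 -1 0.02 [ 0.6   0.83 -0.33  1.89 -1.46  0.   -1.48]
knobabove 1 0.0 [ 0.67  0.68 -0.38  1.97 -0.13  0.06  1.72]
knobabove -1 0.0 [ 0.51  0.67 -0.11  1.97 -1.33  0.19 -0.25]
knobabove -1 0.0 [-0.09  1.01  1.23  1.99  4.6   1.24 -0.06]
```

```bash
python3 -m handwheel '[[-4,3,-2,-5.2,-0.4,9,20],[-4,3,-2,-5.2,-0.4,9,20],[-4,3,-2,-5.2,-0.4,9,20],[-4,3,-2,-5.2,-0.4,9,20],[0,0,0,0,0,0,20]]'; sed -i 's/^D=.*/D=-1*np.c_[np.cross(-bR[:,2],bR[:,0]),bR[:,2],bR[:,0]]/' st.py; python3 st.py
```

```text
t: 13.38
tcp_pos: [0.4569, -0.2349, 0.2159]
tcp_rot: [-1.522, -1.618, 1.009]
ft_force: [-0.2, 0.3, -4.0]
finger_gap: 0.0431
t 13.375 q [ 8.210e-01  6.030e-01 -4.320e-01  2.161e+00  9.240e-01  1.000e-03
  2.812e+00] F [-0.2  0.3 -4. ] M [0.01 0.96 0.01] gap 0.0431
turn [ 1.7 -2.3 -0.3] tcp in bed mm [ 45.2  -9.  172. ] shift to x32 y0 [-12.    8.1  -6.6] per -10 normal [ 5.   0.4 -8.7]
```

```bash
python3 -m handwheel '[[-3,4,-8,1.5,-2.2,-0.3,20],[0,4,-12,1,-1.5,-0.2,20],[0,2,-12,1,-1.5,-0.2,20],[0,0,-12,0,0,0,20]]'; python3 st.py
```

```text
t: 13.88
tcp_pos: [0.4668, -0.2459, 0.2017]
tcp_rot: [-1.501, -1.663, 0.874]
ft_force: [0.3, 0.1, -4.7]
finger_gap: 0.0435
t 13.875 q [ 9.780e-01  6.950e-01 -5.890e-01  2.124e+00  9.430e-01  1.000e-03
  2.822e+00] F [ 0.3  0.1 -4.7] M [-0.16  1.03 -0.02] gap 0.0435
turn [-4.1  0.5  0.5] tcp in bed mm [ 46.  -20.6 155.2] shift to x32 y0 [-13.6  19.7  -7. ] per -10 normal [ 5.   0.4 -8.7]
```

```bash
python3 - <<'E'
from ik import *
s=ctrl.read_state(); q=s["joint_pos"]
for d in (.1,.2):
    q2=q.copy(); q2[5]+=d; p0,R0=FK(q); p1,R1=FK(q2); print(((p1-p0)*1000).round(1),np.degrees(Ro.from_matrix(R1@R0.T).as_rotvec()).round(2))
# homing to solutions
for z in(.155,.12,.08,.038):
    P,Rt=tgt(.032,0,z,0,-1); q0=q.copy(); q0[4]=1.9;q0[5]=.5;q0[6]=1.86
    r=ik(P,Rt,q0,.002,q); print(z,r.x.round(2),np.abs(r.fun[:6]).max().round(3))
E
```

```text
[-24.5 -10.  -13.9] [-1.88  5.38 -0.54]
[-50.3 -20.1 -25.1] [-3.77 10.77 -1.07]
0.155 [ 1.15  0.82 -1.07  2.22  1.8   0.46  1.95] 0.0
0.12 [ 1.12  0.93 -1.11  2.21  1.89  0.57  1.89] 0.0
0.08 [ 1.08  1.04 -1.12  2.19  1.97  0.65  1.85] 0.0
0.038 [ 1.05  1.14 -1.11  2.15  2.03  0.71  1.84] 0.0
```

```bash
cat > jp.py <<'E'
from ik import *
def path(qt,n):
    s=ctrl.read_state(); q=s["joint_pos"]; prev=FK(q)
    for k in range(1,n+1):
        c=FK(q+(qt-q)*k/n); b=bR.T@(c[0]-o)*1000
        print(((c[0]-prev[0])*1000).round(1),np.degrees(Ro.from_matrix(c[1]@prev[1].T).as_rotvec()).round(1),"bed",b.round(0)); prev=c
E
python3 - <<'E'
from jp import *
path(np.array([1.15,.82,-1.07,2.22,1.8,.46,1.95]),8)
E
```

```text
[-10.   12.2  -7.7] [0.9 2.2 1.1] bed [ 34.  -8. 153.]
[-8.5  8.5 -5.9] [0.3 1.7 0.9] bed [ 24.   1. 152.]
[-6.4  5.1 -4.1] [-0.2  1.2  0.6] bed [ 17.   7. 152.]
[-3.7  2.2 -2.2] [-0.7  0.5  0.3] bed [ 13.   9. 152.]
[-0.6 -0.2 -0.2] [-1.  -0.2 -0.1] bed [ 12.   9. 152.]
[ 2.6 -2.1  2.1] [-1.2 -0.9 -0.4] bed [ 16.   7. 152.]
[ 5.9 -3.3  4.8] [-1.2 -1.7 -0.7] bed [ 23.   3. 154.]
[ 8.9 -4.   7.8] [-1.1 -2.5 -1. ] bed [ 34.  -1. 156.]
```

```bash
python3 -m handwheel '[[-22,8,-13,-0.5,5,0.5,20],[-17,8,-10,0,3,1,20],[-8,6,-5,-0.2,1.2,0.6,20],[-4,2,-2,-0.7,0.5,0.3,20]]'; python3 st.py
```

```text
t: 14.38
tcp_pos: [0.4145, -0.221, 0.1696]
tcp_rot: [-1.371, -1.559, 1.016]
ft_force: [-0.2, -0.2, -4.8]
finger_gap: 0.0434
t 14.375 q [ 0.895  0.687 -0.524  2.201  0.96   0.089  2.788] F [-0.2 -0.2 -4.8] M [-0.14  0.73  0.02] gap 0.0434
turn [-2.8 -9.6 -1.1] tcp in bed mm [-13.7   7.9 152.6] shift to x32 y0 [40.1 -5.1 22.9] per -10 normal [ 5.   0.4 -8.7]
```

```bash
python3 - <<'E'
from jp import *
q=ctrl.read_state()["joint_pos"]
a=q.copy(); a[4:]=[1.9,.15,1.9]
path(a,4); print(); path(np.array([1.15,.82,-1.07,2.22,1.8,.46,1.95]),6)
E
```

```text
[-0.2 -8.  -0.7] [-1.7  0.   0.1] bed [-15.  -0. 153.]
[ 2.2 -8.7  0.4] [-1.8 -0.4  0. ] bed [-13.  -9. 152.]
[ 4.7 -8.5  1.7] [-1.8 -1.  -0. ] bed [ -9. -18. 151.]
[ 7.2 -7.5  3.1] [-1.6 -1.5  0. ] bed [ -2. -26. 151.]

[-4.   7.5 -3.7] [0.7 0.9 1. ] bed [-19.  16. 151.]
[-0.2  3.  -1.1] [-0.   0.   0.6] bed [-19.  19. 150.]
[ 4.3 -0.8  1.8] [-0.6 -1.   0.1] bed [-15.  18. 150.]
[ 9.1 -3.6  5.3] [-0.9 -2.1 -0.4] bed [ -4.  13. 150.]
[13.7 -5.7  9.7] [-1.  -3.3 -1. ] bed [ 12.   7. 152.]
[17.7 -7.  15.1] [-0.8 -4.5 -1.5] bed [ 34.  -1. 156.]
```

```bash
python3 -m handwheel '[[0,-8,-1,-1.7,0,0,20],[2,-9,0,-1.8,-0.4,0,20],[5,-9,2,-1.8,-1,0,20],[7,-8,3,-1.6,-1.5,0,20]]'; python3 st.py;  python3 - <<'E'
from jp import *
path(np.array([1.15,.82,-1.07,2.22,1.8,.46,1.95]),6)
E
```

```text
t: 14.88
tcp_pos: [0.4336, -0.2591, 0.1818]
tcp_rot: [-1.48, -1.555, 1.1]
ft_force: [-0.2, 1.4, -4.6]
finger_gap: 0.0436
t 14.875 q [ 7.810e-01  6.490e-01 -3.180e-01  2.165e+00  1.053e+00  1.000e-03
  2.748e+00] F [-0.2  1.4 -4.6] M [0.05 0.79 0.05] gap 0.0436
turn [ 3.9 -7.2 -0.8] tcp in bed mm [  6.5 -31.4 155. ] shift to x32 y0 [19.7 32.9 12.7] per -10 normal [ 5.   0.4 -8.7]
[ -7.9  16.3 -10.6] [2.3 1.9 0.9] bed [ -4. -15. 149.]
[-4.1 11.1 -5.6] [1.3 0.8 0.6] bed [-10.  -3. 146.]
[ 0.7  6.4 -0.7] [ 0.6 -0.4  0.2] bed [ -9.   3. 145.]
[6.  2.4 4.4] [ 0.1 -1.8 -0.3] bed [ -2.   5. 145.]
[11.1 -1.  10.2] [-0.2 -3.2 -1. ] bed [ 13.   3. 149.]
[15.5 -3.8 17.1] [-0.2 -4.6 -1.6] bed [ 34.  -1. 156.]
```

```bash
python3 - <<'E'
from jp import *
q=ctrl.read_state()["joint_pos"]
a=q.copy(); a[5]=.45
path(a,5)
E
```

```text
[-22.3 -12.8  -7.8] [-2.2  4.5 -1. ] bed [-17. -43. 160.]
[-23.  -12.6  -5.5] [-2.2  4.5 -1. ] bed [-41. -53. 167.]
[-23.6 -12.4  -3.2] [-2.2  4.5 -1. ] bed [-64. -64. 176.]
[-24.  -12.   -0.8] [-2.2  4.5 -1. ] bed [-85. -74. 188.]
[-24.2 -11.6   1.5] [-2.2  4.5 -1. ] bed [-106.  -84.  202.]
```

```bash
python3 -m handwheel '[[-22,-13,-8,-2.2,4.5,-1,20],[-23,-13,-5,-2.2,4.5,-1,20],[-24,-12,-3,-2.2,4.5,-1,20],[-24,-12,-1,-2.2,4.5,-1,20],[-24,-12,1,-2.2,4.5,-1,20]]'; python3 st.py;  python3 - <<'E'
from jp import *
path(np.array([1.15,.82,-1.07,2.22,1.8,.46,1.95]),8)
E
```

```text
t: 15.5
tcp_pos: [0.3176, -0.3246, 0.168]
tcp_rot: [-1.344, -1.124, 1.424]
ft_force: [-0.3, -0.1, -5.1]
finger_gap: 0.0436
t 15.5 q [ 0.788  0.648 -0.319  2.156  1.047  0.454  2.763] F [-0.3 -0.1 -5.1] M [ 0.55 -0.05  0.03] gap 0.0436
turn [ 14.9 -29.9   4.4] tcp in bed mm [-104.6  -88.5  203.3] shift to x32 y0 [111.7  96.7  68.3] per -10 normal [ 5.   0.4 -8.7]
[14.7  9.8 -6.9] [ 1.3 -2.4  1. ] bed [-95. -80. 190.]
[15.9 10.8 -4.6] [ 1.4 -2.8  0.9] bed [-83. -70. 177.]
[16.9 11.6 -2. ] [ 1.6 -3.3  0.7] bed [-69. -60. 167.]
[17.7 12.4  1. ] [ 1.8 -3.6  0.6] bed [-52. -49. 158.]
[18.3 12.9  4.4] [ 2.  -4.   0.5] bed [-33. -37. 153.]
[18.5 13.3  8.2] [ 2.2 -4.3  0.3] bed [-12. -25. 150.]
[18.2 13.3 12.2] [ 2.4 -4.6  0.2] bed [ 10. -13. 151.]
[17.5 13.1 16.4] [ 2.6 -4.9  0.1] bed [ 34.  -1. 156.]
```

```bash
cat > sim.py <<'E'
from ik import *
from scipy.spatial.transform import Slerp
def seg(A,B,n):
    S=Slerp([0,1],Ro.from_matrix([A[1],B[1]]))
    return [(A[0]+(B[0]-A[0])*k/n,S(k/n).as_matrix()) for k in range(1,n+1)]
def follow(q,poses,sub=4):
    out=[]; cur=FK(q)
    for P in poses:
        for pp in seg(cur,P,sub):
            r=ik(pp[0],pp[1],q,.02,q); q=r.x
        cur=P; out.append((q,np.abs(r.fun[:6]).max()))
    return out
def rows(cur,poses):
    for P in poses:
        print(((P[0]-cur[0])*1000).round(0),np.degrees(Ro.from_matrix(P[1]@cur[1].T).as_rotvec()).round(1),"bed",(bR.T@(P[0]-o)*1000).round(0)); cur=P
E
python3 - <<'E'
from sim import *
q=ctrl.read_state()["joint_pos"]; cur=FK(q)
for j5,n in((1.05,0),(1.9,6),(2.6,8),(3.2,10)):
    ps=[]
    for k in range(1,n+1):
        a=q.copy(); d=(j5-q[4])*k/n; a[4]+=d; a[6]-=d; ps.append(FK(a))
    last=ps[-1] if ps else cur
    ps+=seg(last,tgt(.032,0,.15,0,-1),8); ps+=seg(ps[-1],tgt(.032,0,.04,0,-1),4)
    o_=follow(q,ps); print("j5",j5)
    for i in ([n-1] if n else [])+[n+3,n+7,n+11]: print(o_[i][0].round(2),round(o_[i][1],3))
E
```

```text
j5 1.05
[ 0.8   0.62 -0.35  2.19  1.09  0.17  2.68] 0.0
[ 1.11  0.8  -0.98  2.22  1.86  0.4   1.89] 0.002
[ 1.01  1.08 -1.01  2.15  2.1   0.63  1.75] 0.0
j5 1.9
[ 0.78  0.65 -0.31  2.16  1.9   0.45  1.91] 0.0
[ 0.88  0.64 -0.49  2.19  1.97  0.29  1.81] 0.0
[ 1.02  0.74 -0.79  2.23  2.1   0.26  1.65] 0.0
[ 0.95  1.02 -0.85  2.15  2.24  0.51  1.58] 0.0
j5 2.6
[ 0.97  0.7  -0.64  2.15  2.29  0.58  1.57] 0.0
[ 0.98  0.69 -0.68  2.19  2.23  0.39  1.57] 0.0
[ 0.99  0.73 -0.74  2.23  2.2   0.23  1.55] 0.0
[ 0.92  1.   -0.8   2.15  2.31  0.47  1.5 ] 0.0
j5 3.2
[ 1.09  0.76 -0.88  2.15  2.47  0.56  1.44] 0.0
[ 1.05  0.73 -0.82  2.19  2.36  0.39  1.46] 0.0
[ 0.98  0.72 -0.71  2.23  2.26  0.22  1.49] 0.0
[ 0.91  0.99 -0.76  2.15  2.35  0.45  1.45] 0.0
```

Sweeping joint 5 to about 1.9 first, then going straight to the pose above the bed, works in simulation. I print the rows.

```bash
python3 - <<'E'
from sim import *
q=ctrl.read_state()["joint_pos"]; cur=FK(q); ps=[]
for k in range(1,7):
    a=q.copy(); d=(2.2-q[4])*k/6; a[4]+=d; a[6]-=d; ps.append(FK(a))
rows(cur,ps)
E
```

```text
[ 13. -21.   6.] [-4.2 -2.6 -0.5] bed [ -92. -110.  203.]
[ 16. -18.   7.] [-3.6 -3.3 -0.3] bed [ -76. -129.  202.]
[ 19. -14.   9.] [-3.  -3.9  0. ] bed [ -56. -145.  201.]
[ 21. -10.   9.] [-2.3 -4.4  0.4] bed [ -34. -156.  198.]
[22. -5. 10.] [-1.5 -4.7  0.7] bed [ -10. -163.  196.]
[23. -1. 10.] [-0.6 -4.8  1.1] bed [  15. -165.  193.]
```

```bash
python3 -m handwheel '[[13,-21,6,-4.2,-2.6,-0.5,20],[16,-18,7,-3.6,-3.3,-0.3,20],[19,-14,9,-3,-3.9,0,20],[21,-10,9,-2.3,-4.4,0.4,20],[22,-5,10,-1.5,-4.7,0.7,20],[23,-1,10,-0.6,-4.8,1.1,20]]'; python3 st.py;  python3 - <<'E'
from sim import *
q=ctrl.read_state()["joint_pos"]; cur=FK(q); ps=seg(cur,tgt(.032,0,.13,0,-1),7); rows(cur,ps)
for a,e in follow(q,ps+[tgt(.032,0,.08,0,-1)])[3:]: print(a.round(2),round(e,3))
E
```

```text
t: 16.25
tcp_pos: [0.4374, -0.3947, 0.222]
tcp_rot: [-1.904, -1.243, 1.347]
ft_force: [0.1, -1.1, -5.2]
finger_gap: 0.0436
t 16.25 q [ 0.826  0.654 -0.385  2.148  2.169  0.486  1.646] F [ 0.1 -1.1 -5.2] M [ 0.96  0.95 -0.05] gap 0.0436
turn [27.6 -4.3 11.1] tcp in bed mm [  21.5 -167.   192.8] shift to x32 y0 [ -2.8 167.2   5.3] per -10 normal [ 5.   0.4 -8.7]
[ 4. 24. -7.] [ 3.9 -0.6  1.6] bed [  23. -143.  184.]
[ 4. 24. -7.] [ 3.9 -0.6  1.6] bed [  24. -119.  175.]
[ 4. 24. -7.] [ 3.9 -0.6  1.6] bed [ 26. -96. 166.]
[ 4. 24. -7.] [ 3.9 -0.6  1.6] bed [ 27. -72. 157.]
[ 4. 24. -7.] [ 3.9 -0.6  1.6] bed [ 29. -48. 148.]
[ 4. 24. -7.] [ 3.9 -0.6  1.6] bed [ 30. -24. 139.]
[ 4. 24. -7.] [ 3.9 -0.6  1.6] bed [ 32.   0. 130.]
[ 0.9   0.68 -0.56  2.19  2.21  0.33  1.56] 0.0
[ 0.93  0.71 -0.62  2.2   2.23  0.3   1.54] 0.0
[ 0.95  0.74 -0.68  2.21  2.24  0.29  1.52] 0.0
[ 0.97  0.77 -0.74  2.22  2.26  0.28  1.49] 0.0
[ 0.94  0.9  -0.77  2.19  2.31  0.39  1.47] 0.0
```

Good, j5 is now 2.17 and the path is clear of the singularity.

```bash
python3 -m handwheel '[[4,24,-7,3.9,-0.6,1.6,20],[4,24,-7,3.9,-0.6,1.6,20],[4,24,-7,3.9,-0.6,1.6,20],[4,24,-7,3.9,-0.6,1.6,20],[4,24,-7,3.9,-0.6,1.6,20],[4,24,-7,3.9,-0.6,1.6,20],[4,24,-7,3.9,-0.6,1.6,20],[0,0,0,0,0,0,20]]'; python3 st.py
```

```text
t: 17.25
tcp_pos: [0.4699, -0.224, 0.1761]
tcp_rot: [-1.536, -1.663, 0.931]
ft_force: [0.7, -0.0, -4.8]
finger_gap: 0.0435
t 17.25 q [ 0.986  0.776 -0.755  2.215  2.275  0.267  1.482] F [ 0.7 -0.  -4.8] M [-0.14  1.08 -0.02] gap 0.0435
turn [-0.8  0.8 -0. ] tcp in bed mm [ 37.2   1.  130.7] shift to x32 y0 [-4.4 -1.3 -2.6] per -10 normal [ 5.   0.4 -8.7]
```

```bash
python3 -m handwheel '[[-4,-1,-2,-0.8,0.8,0,20],[12,1,-20,0,0,0,20],[11,1,-20,0,0,0,20],[11,0,-20,0,0,0,20],[0,0,0,0,0,0,20]]'; python3 st.py; python3 - <<'E'
from h import *
b=snap("side","s2.png",(250,210,450,360),4)
E
```

```text
t: 17.88
tcp_pos: [0.5007, -0.2271, 0.1145]
tcp_rot: [-1.546, -1.642, 0.963]
ft_force: [0.0, 0.1, -4.0]
finger_gap: 0.0432
t 17.875 q [ 0.921  0.937 -0.76   2.172  2.324  0.423  1.468] F [ 0.   0.1 -4. ] M [-0.05  1.06 -0.02] gap 0.0432
turn [ 0.8 -0.   0.2] tcp in bed mm [32.8 -4.3 62.1] shift to x32 y0 [-1.   4.2 -0.4] per -10 normal [ 5.   0.4 -8.7]
```

View pics/s2.png

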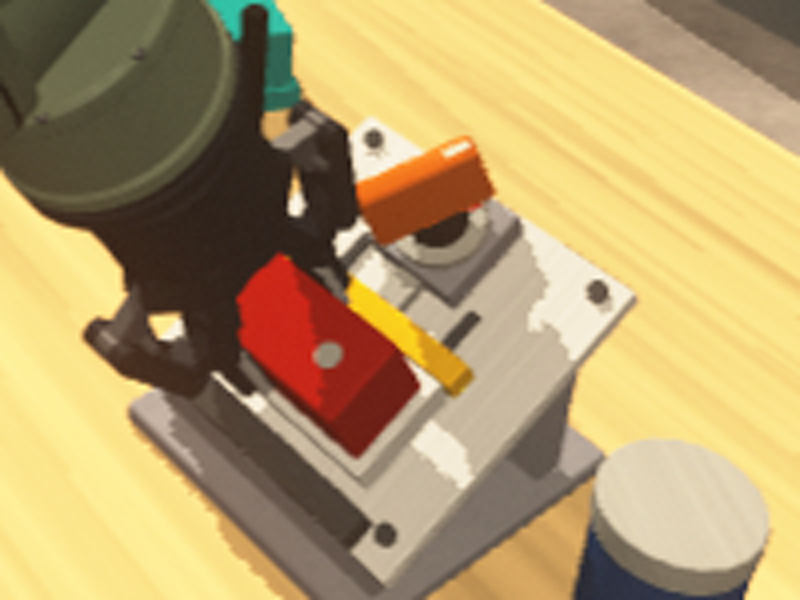

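The crop shows the bank parallel over the bed, between the ledge (290,470) and the jaw (410,340). Now I lower it until it touches.

```bash
python3 -m handwheel '[[3,4,-7,0.8,0,0.2,20],[4,0.5,-7,0,0,0,20],[1,0,-2,0,0,0,20],[0,0,0,0,0,0,20]]'; python3 st.py
```

```text
t: 18.42
tcp_pos: [0.5087, -0.2232, 0.1001]
tcp_rot: [-1.538, -1.649, 0.953]
ft_force: [0.3, -1.0, -3.8]
finger_gap: 0.0436
t 18.425 q [ 0.914  0.977 -0.768  2.157  2.339  0.441  1.464] F [ 0.3 -1.  -3.8] M [-0.07  1.04  0.  ] gap 0.0436
turn [0.1 0.  0. ] tcp in bed mm [32.8 -1.  45.5] shift to x32 y0 [-0.8  1.  -0.4] per -10 normal [ 5.   0.4 -8.7]
```

```bash
python3 -m handwheel '[[1,0,-2,0,0,0,20],[1,0,-2,0,0,0,20],[0,0,0,0,0,0,20]]'; python3 st.py
```

```text
t: 18.8
tcp_pos: [0.5108, -0.2234, 0.0961]
tcp_rot: [-1.538, -1.649, 0.953]
ft_force: [-0.5, -0.6, -4.7]
finger_gap: 0.0437
t 18.8 q [ 0.911  0.988 -0.768  2.153  2.343  0.448  1.464] F [-0.5 -0.6 -4.7] M [-0.03  1.09 -0.  ] gap 0.0437
turn [0.1 0.  0.1] tcp in bed mm [32.6 -1.3 41. ] shift to x32 y0 [-0.6  1.3 -0.3] per -10 normal [ 5.   0.4 -8.7]
```

```bash
python3 -m handwheel '[[0.5,0,-1,0,0,0,20],[0.5,0,-1,0,0,0,20],[0,0,0,0,0,0,20]]'; python3 st.py;python3 -m handwheel '[[0.5,0,-1,0,0,0,20],[0,0,0,0,0,0,20]]'; python3 st.py
```

```text
t: 19.18
tcp_pos: [0.5115, -0.2234, 0.0949]
tcp_rot: [-1.539, -1.649, 0.954]
ft_force: [0.1, 0.5, -4.3]
finger_gap: 0.0434
t 19.175 q [ 0.911  0.991 -0.768  2.152  2.345  0.451  1.464] F [ 0.1  0.5 -4.3] M [-0.04  1.06  0.07] gap 0.0434
turn [0.2 0.1 0. ] tcp in bed mm [32.6 -1.4 39.6] shift to x32 y0 [-0.6  1.4 -0.3] per -10 normal [ 5.   0.4 -8.7]
t: 19.42
tcp_pos: [0.5116, -0.2235, 0.0949]
tcp_rot: [-1.54, -1.65, 0.954]
ft_force: [-1.2, -0.7, -5.1]
finger_gap: 0.0431
t 19.425 q [ 0.911  0.992 -0.769  2.152  2.346  0.453  1.463] F [-1.2 -0.7 -5.1] M [-0.11  1.07  0.07] gap 0.0431
turn [0.2 0.1 0. ] tcp in bed mm [32.7 -1.5 39.6] shift to x32 y0 [-0.7  1.4 -0.3] per -10 normal [ 5.   0.4 -8.7]
```

```bash
python3 -m handwheel '[[1,0,-2,0,0,0,20],[0,0,0,0,0,0,20]]'; python3 st.py;python3 -m handwheel '[[1,0,-2,0,0,0,20],[0,0,0,0,0,0,20]]'; python3 st.py
```

```text
t: 19.68
tcp_pos: [0.5122, -0.2235, 0.094]
tcp_rot: [-1.541, -1.65, 0.955]
ft_force: [0.5, -0.1, -4.0]
finger_gap: 0.0436
t 19.675 q [ 0.91   0.995 -0.77   2.151  2.348  0.456  1.463] F [ 0.5 -0.1 -4. ] M [-0.05  1.05 -0.05] gap 0.0436
turn [0.3 0.2 0. ] tcp in bed mm [32.8 -1.6 38.5] shift to x32 y0 [-0.8  1.5 -0.4] per -10 normal [ 5.   0.4 -8.7]
t: 19.92
tcp_pos: [0.5129, -0.2235, 0.093]
tcp_rot: [-1.541, -1.651, 0.955]
ft_force: [0.0, 0.2, -4.7]
finger_gap: 0.0435
t 19.925 q [ 0.91   0.998 -0.771  2.151  2.351  0.459  1.463] F [ 0.   0.2 -4.7] M [-0.07  1.07 -0.04] gap 0.0435
turn [ 0.3  0.2 -0. ] tcp in bed mm [32.9 -1.6 37.3] shift to x32 y0 [-0.9  1.6 -0.4] per -10 normal [ 5.   0.4 -8.7]
```

```bash
python3 -m handwheel '[[1.5,0,-3,-0.3,-0.2,0,20],[0,0,0,0,0,0,20]]'; python3 st.py;python3 -m handwheel '[[1.5,0,-3,0,0,0,20],[0,0,0,0,0,0,20]]'; python3 st.py; python3 - <<'E'
from h import *
b=snap("side","s3.png",(280,240,400,340),6)
E
```

```text
t: 20.18
tcp_pos: [0.5142, -0.2236, 0.0912]
tcp_rot: [-1.549, -1.653, 0.958]
ft_force: [0.4, -0.5, -4.3]
finger_gap: 0.0435
t 20.175 q [ 0.909  1.006 -0.777  2.154  2.36   0.478  1.458] F [ 0.4 -0.5 -4.3] M [-0.05  1.08  0.03] gap 0.0435
turn [ 0.7  0.5 -0. ] tcp in bed mm [33.1 -1.8 35. ] shift to x32 y0 [-1.   1.7 -0.5] per -10 normal [ 5.   0.4 -8.7]
t: 20.42
tcp_pos: [0.5155, -0.2235, 0.0893]
tcp_rot: [-1.55, -1.654, 0.959]
ft_force: [-0.5, -0.2, -5.0]
finger_gap: 0.0439
t 20.425 q [ 0.908  1.011 -0.778  2.152  2.364  0.483  1.458] F [-0.5 -0.2 -5. ] M [-0.    1.05 -0.05] gap 0.0439
turn [ 0.7  0.6 -0. ] tcp in bed mm [33.2 -1.8 32.7] shift to x32 y0 [-1.2  1.7 -0.6] per -10 normal [ 5.   0.4 -8.7]
```

View pics/s3.png

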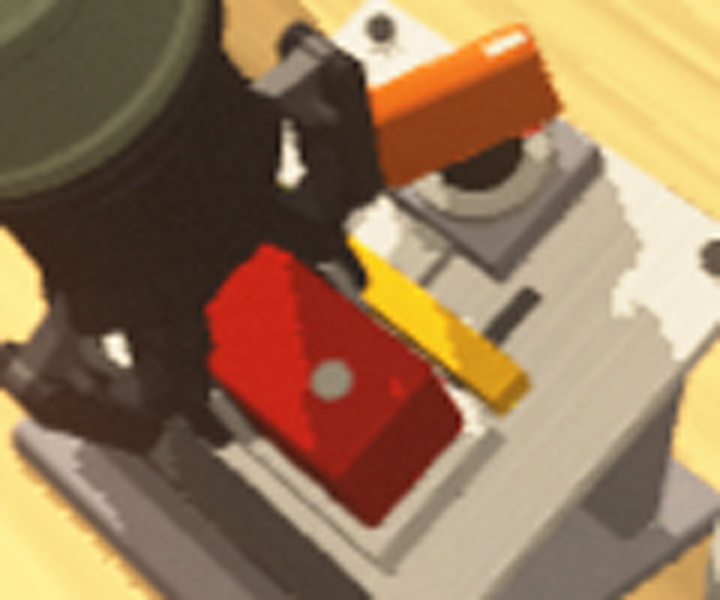

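```bash
python3 - <<'E'
from ik import *
c=snap("side"); p,R,s=toolz()
f=lambda X:((proj(c,X)+.5-[280,240])*6).round(0)
for h in(.033,.038):
  print("tool-based h",h)
  for x in(6,60):
    for z in (0,16): print(x,z,f(p+bR@np.array([(x-33)/1000,-.06,z/1000-h])))
print("plate corner -16,-85",f(o+bR@[-.016,-.085,0]),"ledge end top uphill 0,-65,14",f(o+bR@[0,-.065,.014]),"jaw end 66..80,-55,14",f(o+bR@[.066,-.055,.014]),f(o+bR@[.080,-.055,.014]),f(o+bR@[.066,-.055,.0]))
for zc in (0,-.005): print("foot on bed",zc,[f(o+bR@[x,-.0618,zc+z]) for x in(.006,.060) for z in(0,.016)])
E
```

```text
tool-based h 0.033
6 0 [392. 583.]
6 16 [376. 563.]
60 0 [511. 446.]
60 16 [498. 425.]
tool-based h 0.038
6 0 [397. 588.]
6 16 [381. 569.]
60 0 [515. 452.]
60 16 [502. 432.]
plate corner -16,-85 [398. 692.] ledge end top uphill 0,-65,14 [371. 589.] jaw end 66..80,-55,14 [495. 399.] [525. 364.] [506. 418.]
foot on bed 0 [array([391., 583.]), array([375., 564.]), array([510., 446.]), array([497., 425.])]
foot on bed -0.005 [array([396., 589.]), array([380., 570.]), array([514., 453.]), array([501., 432.])]
```

```bash
python3 -m handwheel '[[1.5,0,-3,-0.7,-0.6,0,20],[0,0,0,0,0,0,20]]'; python3 st.py;python3 -m handwheel '[[1.2,0,-2.5,0,0,0,20],[0,0,0,0,0,0,20]]'; python3 st.py
```

```text
t: 20.78
tcp_pos: [0.5168, -0.2234, 0.0874]
tcp_rot: [-1.567, -1.659, 0.964]
ft_force: [-0.0, -0.8, -5.3]
finger_gap: 0.0433
t 20.775 q [ 0.91   1.024 -0.794  2.164  2.385  0.523  1.446] F [-0.  -0.8 -5.3] M [-0.07  1.04 -0.01] gap 0.0433
turn [ 1.5  1.2 -0.1] tcp in bed mm [33.4 -1.8 30.5] shift to x32 y0 [-1.3  1.7 -0.7] per -10 normal [ 5.   0.4 -8.7]
t: 21.02
tcp_pos: [0.5176, -0.2233, 0.0862]
tcp_rot: [-1.568, -1.66, 0.965]
ft_force: [-0.6, -0.8, -3.9]
finger_gap: 0.0437
t 21.025 q [ 0.909  1.028 -0.795  2.163  2.388  0.527  1.446] F [-0.6 -0.8 -3.9] M [-0.04  1.06  0.02] gap 0.0437
turn [ 1.5  1.3 -0.1] tcp in bed mm [33.5 -1.8 29. ] shift to x32 y0 [-1.4  1.7 -0.8] per -10 normal [ 5.   0.4 -8.7]
```

```bash
python3 - <<'E'
from ik import *
p,R,s=toolz(); ims=[]
for n,ct,sz in(("side",[.53,-.22,.08],(66,50)),("scene",[.53,-.22,.1],(44,33))):
    c=snap(n); x,y=proj(c,ct).astype(int); a,b=sz
    k=600/(2*b); k=400/(2*a)if 0 else 390/(2*a)
    k=int(390/(2*a)*2)/2
    im=cv2.resize(c["pixels"][y-b:y+b,x-a:x+a,::-1],None,fx=6 if n=="side" else 6,fy=6,interpolation=cv2.INTER_CUBIC)
    f=lambda X:((proj(c,X)+.5-[x-a,y-b])*6).round().astype(int)
    def L(P,col,T=lambda v:o+bR@v): cv2.polylines(im,[np.array([f(T(np.array(v)/1000)) for v in P])],True,col,1)
    L([[-16,-85,0],[155,-85,0],[155,85,0],[-16,85,0]],(0,255,0)); L([[0,-65,14],[0,65,14],[-16,65,14],[-16,-65,14]],(0,255,0)); L([[66,-55,14],[66,55,14],[80,55,14],[80,-55,14]],(0,255,0)); 
    B=[[-27,-60,16],[27,-60,16],[27,60,16],[-27,60,16]]; L(B,(255,0,0),lambda v:p-R[:,1]*0+np.array(R@[0,0,0])+(R@np.c_[[1,0,0],[0,0,1],[0,-1,0]].T*0+np.c_[R[:,2],R[:,0],-R[:,1]])@(v-[0,0,.038]))
    ims.append(im)
h=max(i.shape[0] for i in ims); out=np.hstack([cv2.copyMakeBorder(i,0,h-i.shape[0],0,0,cv2.BORDER_CONSTANT) for i in ims])
out=cv2.resize(out,(800,int(out.shape[0]*800/out.shape[1])),interpolation=cv2.INTER_AREA); 
cv2.imwrite("pics/ov.png",ims[0]); cv2.imwrite("pics/ov2.png",ims[1])
# numeric: side/scene networks for bank
for n in("side","scene"):
    snap(n)
    for r in vision.tip_of(n,"bank"):
        if r["point"][1]<-.1: print(n,(bR.T@(np.array(r["point"])-o)*1000).round(1),r["confidence"])
E
```

```text
side [34.4 -1.6  1.4] 0.81
scene [32.4  1.5  3.4] 0.83
```

View pics/ov.png

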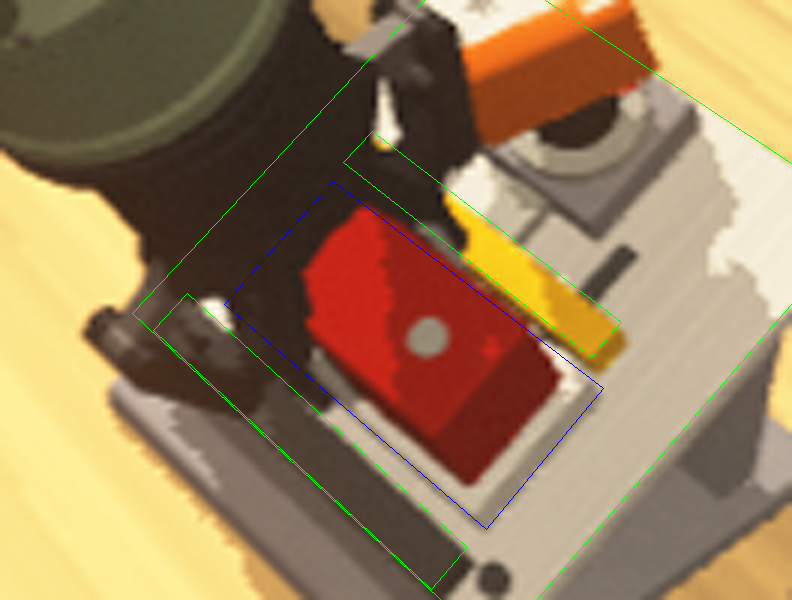

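```bash
python3 -m handwheel '[[0,0,0,1.5,1.3,0,20],[0,0,0,0,0,0,20]]'; python3 st.py;python3 -m handwheel '[[1.2,0,-2.5,0,0,0,20],[0,0,0,0,0,0,20]]'; python3 st.py
```

```text
t: 21.58
tcp_pos: [0.5179, -0.2232, 0.0861]
tcp_rot: [-1.533, -1.651, 0.953]
ft_force: [-6.8, 0.7, 6.3]
finger_gap: 0.0435
t 21.575 q [ 0.901  1.012 -0.762  2.132  2.346  0.449  1.471] F [-6.8  0.7  6.3] M [-0.34  0.82 -0.25] gap 0.0435
turn [-0.  -0.  -0.1] tcp in bed mm [33.7 -1.6 28.8] shift to x32 y0 [-1.6  1.5 -0.9] per -10 normal [ 5.   0.4 -8.7]
t: 21.82
tcp_pos: [0.5186, -0.2231, 0.0845]
tcp_rot: [-1.533, -1.651, 0.954]
ft_force: [-0.5, 0.5, -5.2]
finger_gap: 0.0436
t 21.825 q [ 0.9    1.016 -0.762  2.131  2.349  0.453  1.471] F [-0.5  0.5 -5.2] M [-0.08  1.02 -0.01] gap 0.0436
turn [ 0.  -0.  -0.1] tcp in bed mm [33.5 -1.6 27. ] shift to x32 y0 [-1.4  1.5 -0.8] per -10 normal [ 5.   0.4 -8.7]
```

The force jump along the bed normal shows that the bank is resting on the bed. I release it.

```bash
python3 -m handwheel '[[0,0,0,0,0,0,60],[0,0,0,0,0,0,65],[0,0,0,0,0,0,68],[0,0,0,0,0,0,68]]'; python3 st.py; python3 -m handwheel '[[-5,0,9,0,0,0,68],[-10,0,18,0,0,0,68],[-12,0,22,0,0,0,68],[-12,0,22,0,0,0,68],[0,0,0,0,0,0,68]]'; python3 st.py; python3 - <<'E'
from ik import *
for n in("side","scene"):
    snap(n)
    for t in("bank","jaw","bed","knob_grip"):
      for r in vision.tip_of(n,t):
        if r["point"][1]<-.1 and r["confidence"]>.4: print(n,t,(bR.T@(np.array(r["point"])-o)*1000).round(1),round(r["confidence"],2))
c=snap("side","s4.png",(270,235,410,340),5)
E
```

```text
t: 22.32
tcp_pos: [0.5182, -0.2229, 0.0834]
tcp_rot: [-1.531, -1.651, 0.954]
ft_force: [-3.5, 0.1, -0.2]
finger_gap: 0.0583
t 22.325 q [ 0.899  1.018 -0.761  2.131  2.349  0.453  1.471] F [-3.5  0.1 -0.2] M [-0.09  1.    0.07] gap 0.0583
turn [-0.  -0.1 -0.2] tcp in bed mm [32.7 -1.4 26.3] shift to x32 y0 [-0.7  1.3 -0.3] per -10 normal [ 5.   0.4 -8.7]
t: 22.95
tcp_pos: [0.4783, -0.2224, 0.1589]
tcp_rot: [-1.534, -1.653, 0.954]
ft_force: [-0.2, 0.5, 0.1]
finger_gap: 0.0581
t 22.95 q [ 0.952  0.816 -0.748  2.207  2.274  0.313  1.485] F [-0.2  0.5  0.1] M [-0.07  0.53  0.  ] gap 0.0581
turn [ 0.   0.  -0.2] tcp in bed mm [ 36.    2.  111.5] shift to x32 y0 [-3.3 -2.2 -2. ] per -10 normal [ 5.   0.4 -8.7]
side bank [32.5  1.6 -0.4] 0.91
side jaw [62.4 -2.7  3.7] 0.68
side bed [-2.2 -1.7  4.5] 0.79
side knob_grip [121.  -4.  52.] 0.83
scene bank [30.1 -0.8  0.9] 0.96
scene jaw [64.6 -3.3  3.9] 0.49
scene bed [-4.2  2.2  4.5] 0.68
```

View pics/s4.png

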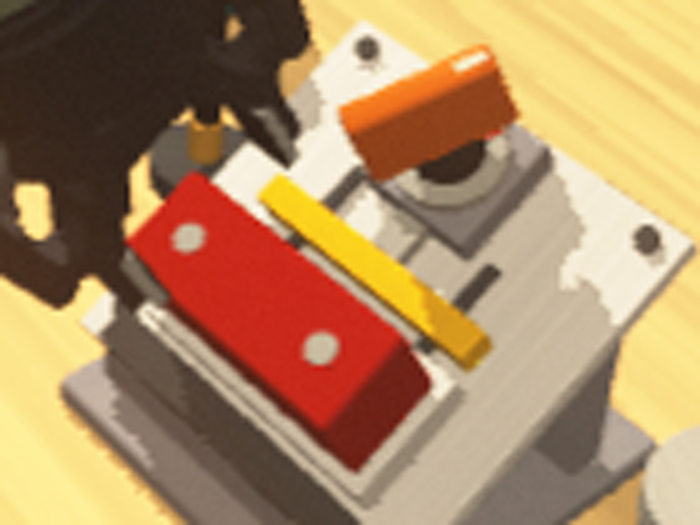

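The picture shows the bank lying flat between ledge and jaw, parallel and let go, with its top from (190,240) to (320,350). Next is the knob.

```bash
python3 - <<'E'
from sim import *
q=ctrl.read_state()["joint_pos"]; cur=FK(q)
k=1.10-np.pi
ps=seg(cur,tgt(.120,0,.125,np.pi+.5,1),5); ps+=seg(ps[-1],tgt(.124,0,.125,k,1),3); n1=len(ps)
rows(cur,ps)
ps+=seg(ps[-1],tgt(.124,0,.046,k,1),4)
for a in np.arange(.15,2.3,.15): ps.append(tgt(.124,0,.046,k-a,1))
for i,(a,e) in enumerate(follow(q,ps)):
    if i in(4,7,9,11,14,18,22,len(ps)-1): print(i,a.round(2),round(e,3))
E
```

```text
[13.  0. 11.] [-2.9 -0.2  4.9] bed [ 52.   2. 113.]
[13.  0. 11.] [-2.9 -0.2  4.9] bed [ 69.   1. 116.]
[13.  0. 11.] [-2.9 -0.2  4.9] bed [ 86.   1. 119.]
[13.  0. 11.] [-2.9 -0.2  4.9] bed [103.   0. 122.]
[13.  0. 11.] [-2.9 -0.2  4.9] bed [120.  -0. 125.]
[1. 0. 1.] [-5.7 -0.4  9.9] bed [121.   0. 125.]
[1. 0. 1.] [-5.7 -0.4  9.9] bed [123.  -0. 125.]
[1. 0. 1.] [-5.7 -0.4  9.9] bed [124.   0. 125.]
4 [ 0.68  0.68 -0.39  2.01  2.29  0.    1.85] 0.024
7 [ 0.68  0.67 -0.39  2.    2.19  0.    2.54] 0.032
9 [ 0.63  0.75 -0.36  1.95  2.06  0.    2.68] 0.003
11 [ 0.65  0.84 -0.43  1.92  2.08  0.08  2.68] 0.0
14 [ 0.68  0.85 -0.5   1.91  1.88  0.13  2.44] 0.0
18 [ 0.76  0.88 -0.65  1.91  1.72  0.25  2.03] 0.0
22 [ 0.82  0.92 -0.79  1.91  1.68  0.35  1.5 ] 0.0
26 [ 0.87  0.95 -0.88  1.91  1.67  0.44  0.94] 0.0
```

```bash
python3 - <<'E'
from sim import *
q=ctrl.read_state()["joint_pos"]; cur=FK(q)
k=1.10-np.pi
for zz in(.085,.095):
    ps=seg(cur,tgt(.034,0,zz,np.pi,1),1)+seg(tgt(.034,0,zz,np.pi,1),tgt(.124,0,zz,np.pi,1),4); n=len(ps)
    ps+=seg(ps[-1],tgt(.124,0,zz,k,1),7)
    if zz==.095: rows(cur,ps)
    for i,(a,e) in enumerate(follow(q,ps)):
        if i in(0,n-1,n+2,len(ps)-1): print(zz,i,a.round(2),round(e,3))
E
```

```text
0.085 0 [ 0.94  0.88 -0.76  2.19  2.3   0.37  1.47] 0.0
0.085 4 [ 0.63  0.75 -0.36  1.95  2.09  0.    1.55] 0.002
0.085 7 [ 0.63  0.75 -0.36  1.95  2.3   0.    1.81] 0.002
0.085 11 [ 0.63  0.75 -0.36  1.95  2.56  0.    2.17] 0.003
[  7.  -2. -14.] [-0.1 -0.1 -0.2] bed [34.  0. 95.]
[19.  1. 11.] [0. 0. 0.] bed [57. -0. 95.]
[19.  1. 11.] [0. 0. 0.] bed [79. -0. 95.]
[19.  1. 11.] [0. 0. 0.] bed [101.   0.  95.]
[19.  1. 11.] [0. 0. 0.] bed [124.   0.  95.]
[0. 0. 0.] [-4.5 -0.3  7.8] bed [124.   0.  95.]
[0. 0. 0.] [-4.5 -0.3  7.8] bed [124.   0.  95.]
[0. 0. 0.] [-4.5 -0.3  7.8] bed [124.   0.  95.]
[0. 0. 0.] [-4.5 -0.3  7.8] bed [124.   0.  95.]
[0. 0. 0.] [-4.5 -0.3  7.8] bed [124.   0.  95.]
[0. 0. 0.] [-4.5 -0.3  7.8] bed [124.   0.  95.]
[0. 0. 0.] [-4.5 -0.3  7.8] bed [124.   0.  95.]
0.095 0 [ 0.95  0.86 -0.76  2.2   2.29  0.35  1.48] 0.0
0.095 4 [ 0.64  0.73 -0.36  1.96  2.09  0.    1.55] 0.008
0.095 7 [ 0.64  0.73 -0.36  1.96  2.21  0.    1.91] 0.008
0.095 11 [ 0.64  0.73 -0.36  1.96  2.35  0.    2.39] 0.009
```

```bash
python3 -m handwheel '[[6,-2,-10,0,0,-0.2,60],[19,1,11,0,0,0,60],[19,1,11,0,0,0,50],[19,1,11,-2.2,-0.2,3.9,45],[19,1,11,-4.5,-0.3,7.8,45],[0,0,0,-4.5,-0.3,7.8,45],[0,0,0,-4.5,-0.3,7.8,45]]'; python3 st.py
```

```text
t: 24.38
tcp_pos: [0.5625, -0.2185, 0.1835]
tcp_rot: [-1.34, -2.02, 1.482]
ft_force: [-0.3, 0.1, -0.4]
finger_gap: 0.0386
t 24.375 q [ 0.644  0.741 -0.364  1.963  2.328  0.003  1.878] F [-0.3  0.1 -0.4] M [-0.02  0.55  0.03] gap 0.0386
turn [ 16.3   1.3 -27.9] tcp in bed mm [121.3  -0.2  90.8] shift to x32 y0 [-77.1  -5.3 -44.6] per -10 normal [ 5.   0.4 -8.7]
```

```bash
cat > wing.py <<'E'
from ik import *
W=box(-30,30,-7,7,30,70)
def wing(c,r=160,g0=None):
    m=close(mask(c,3,14,proj(c,o+bR@[.124,0,.06]),r,130,40),3); n,l,st,_=cv2.connectedComponentsWithStats(m.astype(np.uint8)); i=1+st[1:,4].argmax(); m=(l==i).astype(np.float32)
    best=None
    for a0 in ([-.9,-.5,0,.5,1,1.5] if g0 is None else [g0-.2,g0+.2]):
        f=lambda p:cost(hull(c,(W@R('z',p[2]).T+[.124+p[0]/100,p[1]/100,0])@bR.T+o),m)
        rr=minimize(f,[0,0,a0],method="Nelder-Mead",options=dict(initial_simplex=[[0,0,a0],[.5,0,a0],[0,.5,a0],[0,0,a0+.3]],maxiter=150))
        if best is None or rr.fun<best.fun: best=rr
    return st[i],best.x.round(3),round(best.fun,3)
if __name__=="__main__":
    print("wrist",wing(snap("wrist","w5.png"))); print("side",wing(snap("side"),24))
    for r in vision.tip_of("wrist","knob_grip"): print((bR.T@(np.array(r["point"])-o)*1000).round(1),r["confidence"])
E
python3 wing.py
```

```text
wrist (array([ 241,  199,   71,  107, 3339], dtype=int32), array([-0.264,  0.025,  2.628]), np.float64(0.166))
side (array([340, 244,  34,  27, 439], dtype=int32), array([-0.018, -0.084, -0.501]), np.float64(0.294))
[122.2   1.5  56.3] 0.58
```

View pics/w5.png

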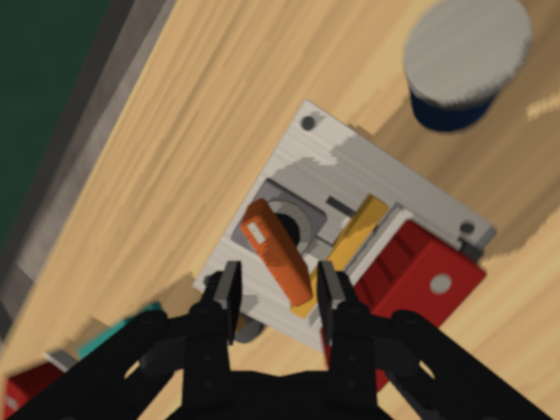

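```bash
python3 -m handwheel '[[1,0,0.5,-4.7,-0.3,8.2,45],[0,0,0,-4.7,-0.3,8.2,45],[0,0,0,-4.7,-0.3,8.2,45],[0,0,0,0,0,0,45]]'; cat > kb.py <<'E'
from ik import *
import sys
p,Rr,s=toolz(); z=bR.T@Rr[:,2]; th=np.arctan2(z[1],z[0]); tg=1.06 if len(sys.argv)<2 else float(sys.argv[1])
P,Rt=tgt(.123,0,.046,tg,1); P2=tgt(.123,0,.046,tg+np.pi,1)[1]
Rt=min((Rt,P2),key=lambda M:Ro.from_matrix(M@Rr.T).magnitude())
b=bR.T@(p-o)*1000
print("t",round(s["t"],2),"open az",round(th%np.pi,3),"bed",b.round(1),"q",s["joint_pos"].round(2),"gap",round(s["finger_gap"],4),"F",s["ft_force"].round(1),"M.bedz",round(float(s["torque"]@bR[:,2]),3),"M",s["torque"].round(2))
print("turn",np.degrees(Ro.from_matrix(Rt@Rr.T).as_rotvec()).round(1),"level shift",(bR@(np.array([123,0,b[2]])-b)).round(1),"full",((P-p)*1000).round(1))
E
python3 kb.py
```

```text
t: 25.02
tcp_pos: [0.5629, -0.2187, 0.1818]
tcp_rot: [1.021, 2.228, -1.895]
ft_force: [-0.1, 0.0, -0.1]
finger_gap: 0.0388
t 25.02 open az 1.045 bed [120.7  -0.4  89.1] q [ 0.64  0.75 -0.36  1.96  2.56  0.    2.12] gap 0.0388 F [-0.1  0.  -0.1] M.bedz -0.01 M [-0.01  0.55  0.  ]
turn [-0.4  0.1  0.8] level shift [1.9 0.5 1.1] full [ 23.4   2.  -36.2]
```

```bash
python3 -m handwheel '[[6,0.5,-6,-0.4,0.1,0.8,45],[7,0.5,-11,0,0,0,45],[7,0.5,-11,0,0,0,45],[4,0.5,-7,0,0,0,45],[0,0,0,0,0,0,45]]'; python3 kb.py
```

```text
t: 25.65
tcp_pos: [0.5887, -0.2163, 0.143]
tcp_rot: [1.013, 2.23, -1.898]
ft_force: [0.5, -0.2, -0.8]
finger_gap: 0.0383
t 25.65 open az 1.049 bed [123.7   0.2  42.5] q [ 0.61  0.84 -0.37  1.91  2.57  0.05  2.13] gap 0.0383 F [ 0.5 -0.2 -0.8] M.bedz 0.004 M [-0.04  0.56  0.  ]
turn [-0.4 -0.1  0.5] level shift [-0.6 -0.2 -0.4] full [-2.4 -0.4  2.6]
```

```bash
python3 -m handwheel '[[-2.4,-0.3,3.5,-0.4,0,0.6,45],[0,0,0,0,0,0,15],[0,0,0,0,0,0,8],[0,0,0,0,0,0,8],[0,0,0,0,0,0,8]]' 40; python3 kb.py; python3 - <<'E'
from sim import *
q=ctrl.read_state()["joint_pos"]; z=bR.T@toolz()[1][:,2]; k=np.arctan2(z[1],z[0])
ps=[tgt(.1235,0,.046,k-a,1) for a in np.arange(.15,2.4,.15)]
for i,(a,e) in enumerate(follow(q,ps)):
    if i%3==0: print(i,a.round(2),round(e,3))
E
```

```text
t: 26.28
tcp_pos: [0.5853, -0.2178, 0.1471]
tcp_rot: [0.999, 2.221, -1.902]
ft_force: [1.6, -0.4, -6.1]
finger_gap: 0.0135
t 26.27 open az 1.061 bed [122.8  -1.   47.8] q [ 0.62  0.83 -0.36  1.92  2.57  0.05  2.14] gap 0.0135 F [ 1.6 -0.4 -6.1] M.bedz 0.056 M [-0.17  0.63 -0.01]
turn [ 0.1 -0.2  0. ] level shift [0.1 1.1 0.1] full [ 1.   1.1 -1.5]
0 [ 0.62  0.83 -0.38  1.92  2.5   0.05  2.06] 0.0
3 [ 0.63  0.84 -0.4   1.92  2.27  0.07  1.84] 0.0
6 [ 0.65  0.84 -0.44  1.92  2.06  0.09  1.62] 0.0
9 [ 0.69  0.85 -0.51  1.92  1.86  0.14  1.38] 0.0
12 [ 0.75  0.88 -0.63  1.91  1.74  0.23  1.07] 0.0
```

```bash
python3 -m handwheel '[[0,0,0,4.5,0.3,-7.8,8],[0,0,0,4.5,0.3,-7.8,8],[0,0,0,4.5,0.3,-7.8,8],[0,0,0,4.5,0.3,-7.8,8],[0,0,0,4.5,0.3,-7.8,8],[0,0,0,4.5,0.3,-7.8,8]]'; python3 kb.py 0.1
```

```text
t: 27.02
tcp_pos: [0.5856, -0.2178, 0.1473]
tcp_rot: [-1.512, -1.71, 1.035]
ft_force: [1.6, -0.8, -5.6]
finger_gap: 0.0136
t 27.02 open az 0.089 bed [123.1  -1.1  47.8] q [ 0.65  0.84 -0.42  1.92  2.09  0.08  1.66] gap 0.0136 F [ 1.6 -0.8 -5.6] M.bedz 0.071 M [-0.39  0.58 -0.12]
turn [-0.3 -0.1  0.5] level shift [-0.2  1.1 -0.1] full [ 0.7  1.2 -1.6]
```

```bash
python3 - <<'E'
from ik import *
c=snap("side")
for t in("bank","jaw"):
  for r in vision.tip_of("side",t):
    if r["point"][1]<-.1 and r["confidence"]>.4: print(t,(bR.T@(np.array(r["point"])-o)*1000).round(1),round(r["confidence"],2))
E
```

```text
bank [34.  -2.8 -2.3] 0.82
jaw [54.9 -2.3  0.8] 0.87
```

```bash
for i in 1 2; do :; done; python3 -m handwheel '[[0,0,0,4.5,0.3,-7.8,8],[0,0,0,4.5,0.3,-7.8,8]]'; python3 kb.py 0.1|head -1; python3 -m handwheel '[[0,0,0,4.5,0.3,-7.8,8],[0,0,0,4.5,0.3,-7.8,8]]'; python3 kb.py 0.1|head -1
```

```text
t: 27.42
tcp_pos: [0.5856, -0.218, 0.1473]
tcp_rot: [-1.579, -1.497, 0.758]
ft_force: [2.2, -2.0, -4.8]
finger_gap: 0.0138
t 27.43 open az 2.926 bed [123.1  -1.3  47.8] q [ 0.67  0.84 -0.46  1.92  1.95  0.1   1.5 ] gap 0.0138 F [ 2.2 -2.  -4.8] M.bedz 0.023 M [-0.4   0.53 -0.18]
t: 27.68
tcp_pos: [0.5856, -0.218, 0.1473]
tcp_rot: [-1.614, -1.266, 0.481]
ft_force: [3.1, -1.7, -5.9]
finger_gap: 0.0133
t 27.68 open az 2.611 bed [123.2  -1.3  47.8] q [ 0.71  0.85 -0.53  1.92  1.82  0.15  1.33] gap 0.0133 F [ 3.1 -1.7 -5.9] M.bedz 0.086 M [-0.47  0.49 -0.15]
```

```bash
cat > mz.py <<'E'
from ik import *
m=[];
for k in range(6): vision.read_camera("side"); p,Rr,s=toolz(); m.append(s["torque"]@bR[:,2])
z=bR.T@Rr[:,2]; th=np.arctan2(z[1],z[0])%np.pi; th-=np.pi*(th>1.1)
print("t",round(s["t"],2),"turned",round(1.061-th,3),"Mz",round(np.mean(m),3),"q6,7",s["joint_pos"][5:].round(2),"F",s["ft_force"].round(1))
for t in("bank","jaw"):
  for r in vision.tip_of("side",t):
    if r["point"][1]<-.1 and r["confidence"]>.4: print(t,(bR.T@(np.array(r["point"])-o)*1000).round(1),round(r["confidence"],2))
E
python3 mz.py; python3 -m handwheel '[[0,0,0,3.5,0.3,-6.1,8],[0,0,0,0,0,0,8]]' >/dev/null; python3 mz.py; python3 -m handwheel '[[0,0,0,3.5,0.3,-6.1,8],[0,0,0,0,0,0,8]]'>/dev/null; python3 mz.py
```

```text
t 27.98 turned 1.587 Mz -0.064 q6,7 [0.15 1.33] F [ 0.1 -0.9 -3.8]
bank [26.7 -3.7 -2. ] 0.72
bank [-3.5  0.8  2.5] 0.71
jaw [53.   0.8  4.9] 0.91
t 28.62 turned 1.709 Mz 0.041 q6,7 [0.17 1.26] F [ 1.5 -1.1 -4.2]
jaw [50.8 -0.9  0.5] 0.59
t 29.27 turned 1.832 Mz -0.002 q6,7 [0.2  1.18] F [ 2.2 -1.5 -5.7]
bank [26.5 -4.3 -0.3] 0.78
jaw [50.4 -3.1  2. ] 0.74
```

```bash
cat > jd.py <<'E'
from ik import *
import os
c=vision.read_camera("side"); h=cv2.cvtColor(c["pixels"],cv2.COLOR_RGB2HSV).astype(int)
x,y=proj(c,o+bR@[.066,-.045,.014]).astype(int); w=c["pixels"][y-10:y+12,x-14:x+16].astype(float)
m=mask(c,15,28,(x,y),14,170,80); ys,xs=np.nonzero(m)
p,Rr,s=toolz(); z=bR.T@Rr[:,2]; th=np.arctan2(z[1],z[0])%np.pi; th-=np.pi*(th>1.1)
print("turned",round(1.061-th,3),"n",m.sum(),"centroid",xs.mean().round(2),ys.mean().round(2),"max x,y",xs.max(),ys.max(),"Mz",round(float(s["torque"]@bR[:,2]),3),"diff",round(np.abs(w-np.load("jw.npy")).mean(),2) if os.path.exists("jw.npy") else "")
np.save("jw.npy",w)
E
python3 jd.py; python3 jd.py; python3 -m handwheel '[[0,0,0,4,0.3,-6.9,8]]'>/dev/null;  python3 kb.py|head -1; python3 jd.py; python3 -m handwheel '[[0,0,0,4,0.3,-6.9,8]]'>/dev/null;  python3 kb.py|head -1; python3 jd.py
```

```text
turned 1.833 n 172.0 centroid 352.18 302.11 max x,y 363 312 Mz 0.094 diff 
turned 1.833 n 172.0 centroid 352.18 302.11 max x,y 363 312 Mz 0.141 diff 0.94
t 29.6 open az 2.229 bed [123.2  -1.4  47.9] q [ 0.75  0.87 -0.63  1.91  1.71  0.23  1.07] gap 0.0136 F [ 3.1 -2.7 -6.7] M.bedz 0.171 M [-0.63  0.66 -0.14]
turned 1.983 n 171.0 centroid 352.14 302.05 max x,y 363 312 Mz 0.059 diff 1.4
t 29.77 open az 2.08 bed [123.1  -1.5  47.8] q [ 0.77  0.88 -0.67  1.91  1.69  0.26  0.96] gap 0.0136 F [ 2.6 -1.9 -5.7] M.bedz 0.135 M [-0.56  0.61 -0.14]
turned 2.133 n 171.0 centroid 352.14 302.05 max x,y 363 312 Mz 0.01 diff 1.43
```

The jaw has stood still for 0.30 rad of turning (centroid unchanged, torque about 0.15), so the clutch has slipped. I let go and retreat along the axis.

```bash
python3 -m handwheel '[[0,0,0,0,0,0,30],[0,0,0,0,0,0,45],[0,0,0,0,0,0,45],[-5,0,9,0,0,0,45],[-12,0,20,0,0,0,45],[-15,0,26,0,0,0,45],[0,0,25,0,0,0,45],[0,0,0,0,0,0,45]]'; python3 kb.py|head -1; python3 - <<'E'
from wing import *
print("side wing",wing(snap("side","s6.png",(270,225,410,330),5),26)); print("wrist wing",wing(snap("wrist")))
for n in("side","wrist","scene"):
  snap(n)
  for t in("bank","jaw","bed"):
    for r in vision.tip_of(n,t):
      if r["point"][1]<-.1 and r["confidence"]>.4: print(n,t,(bR.T@(np.array(r["point"])-o)*1000).round(1),round(r["confidence"],2))
E
python3 jd.py
```

```text
t: 30.82
tcp_pos: [0.5533, -0.2166, 0.2306]
tcp_rot: [-1.599, -0.869, 0.046]
ft_force: [-0.5, -0.7, -0.6]
finger_gap: 0.0383
t 30.82 open az 2.089 bed [137.    2.4 136. ] q [ 0.89  0.73 -0.8   1.93  1.14  0.32  1.47] gap 0.0383 F [-0.5 -0.7 -0.6] M.bedz -0.021 M [-0.07  0.55 -0.04]
side wing (array([347, 239,  18,  38, 474], dtype=int32), array([-0.004, -0.151,  0.585]), np.float64(0.124))
wrist wing (array([ 272,  165,   25,   92, 1750], dtype=int32), array([-0.068, -0.033,  0.526]), np.float64(0.163))
side bank [26.7 -0.7  1.8] 0.63
side jaw [49.   1.3  1.3] 0.64
side bed [-4.7 -1.2  2.3] 0.6
wrist bank [23.5 -2.3  4.4] 0.81
wrist jaw [56.5  0.3 -0.8] 0.77
scene bank [24.3 -0.1  3.6] 0.68
scene jaw [53.4 -3.6  8. ] 0.58
scene bed [-0.3  2.3  4.9] 0.88
turned 2.115 n 173.0 centroid 352.32 302.15 max x,y 363 312 Mz 0.01 diff 3.31
```

View pics/s6.png

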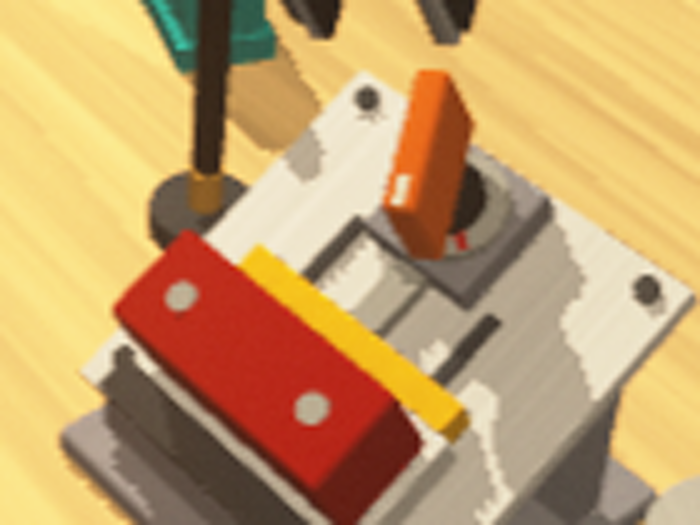

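```bash
python3 - <<'E'
from ik import *
c=snap("side"); Rc,t=np.array(c["R"]),np.array(c["t"]); C=-Rc.T@t
for px in((369,261.4),(362,273.4)):
    d=Rc.T@np.array([(px[0]-c["cx"])/c["fx"],(px[1]-c["cy"])/c["fy"],1]); Cb=bR.T@(C-o); db=bR.T@d
    X=Cb+db*(.022-Cb[2])/db[2]; v=X-[.124,0,.022]; print(np.round(v*1000,1),"angle",np.arctan2(v[1],v[0]).round(3))
E
```

```text
[ 15.8 -10.6   0. ] angle -0.59
[-11.  -16.4   0. ] angle -2.159
```

The red flange mark turned about 1.57 rad and the wing about 2.09 rad, so the slip is about 0.5 rad. The hand is clear, so I hand in.

```bash
python3 -c "
from rig import ctrl; print(ctrl.hand_in())"
```

```text
the job is handed in; nothing more can be done
None
```

I laid the small red resistor bank flat on the bed between ledge and jaw and let go. I then turned the orange knob clockwise by about 2.1 rad and stopped after the clutch slipped. After letting go of the knob I backed away and handed in at about t = 31 s of the 64 s allowed; no verdict was reported.

**Clutch and jaw:** The jaw stood still over the last 0.30 rad of turning, with about 0.15 N m on the tool. The wing turned about 2.09 rad and the flange's red mark about 1.57 rad, so the slip is about 0.5 rad (0.1 to 0.9 allowed).

**Bank:** In the last pictures the bank lies against the ledge with the jaw on it. The networks put it at bed x 23.5 to 26.7 mm (limits 23 to 31) and y −2.3 to −0.1 mm. The lower x value is close to the limit. I never measured its tilt or yaw at the end, or the jaw's pressure on it; I judged those by eye and from the jaw having stopped.

**What disagreed or went wrong:**
- **Jaw and bank height readings:** The networks' jaw x values scattered from 49 to 56.5 mm. Their bank z values ran from 1.8 to 4.4 mm, just past the 4 mm limit. I put this down to my fitted bed height, because they put the bed itself 2 to 5 mm high too.
- **Grip slip:** The bank slid about 10 mm in the grip while I lowered it. I used a 30 N grip; the contact showed only once, as a brief force jump.
- **Arm detour:** Joint 6 ran to its lower limit on the way to the bed, so I took the bank round by another arm pose.
- **Bystanders:** I planned the moves clear of the radio, meter, antenna and tin, and saw no sign of contact. I did not measure their positions again at the end.

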